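Lock the optical stage clamp with the long T-key

TASK

Take the red-handled T-key from its black stand, lower it down the deep shaft of the orange clamp tower, feel for the recessed square stem until the key drops well down over it, and gently turn it clockwise (seen from above) to its stop, so that the pointer on the tower is at the green locked mark. Then draw the key out and put it back upright, fully home in its stand, and let go. Use only gentle force: do not ram or drop the key, and leave everything else on the bench where it is.

Things in the scene. Friction and masses are not known exactly. Their poses are not given: they have to be found in the camera images.
- key_bar (a point): Centre of the T-key's red cross-bar: 90 mm long (along the point's y), 12 mm thick (along x; pinch it here from above), 16 mm tall. z is the key's axis, pointing up. The key starts upright in its stand and weighs about 0.3 kg.
- key_foot (a point): Centre of the key's lower end, 172 mm straight below key_bar. A rod 12 mm across joins bar and socket. The socket is 33 mm across its corners and 32 mm tall, open below: a square hole 20.5 mm wide and 24 mm deep with sides along the point's x and y.
- key: The T-key as a whole; origin and axes as key_foot.
- tower: Orange clamp tower fixed to the table, 110 (x) x 150 (y) x 120 mm tall; origin: centre of its underside. The vertical shaft opens in its top at y = -25 mm of its frame. The pointer, 6 mm tall, is on a white plate at y = +44 mm.
- shaft_mouth (a point): Centre of the shaft's mouth in the tower's top, 120 mm above the table. The shaft is a round hole 38 mm across with a 3 mm chamfer, 105 mm deep. At its bottom stands the brass square stem.
- stem_top (a point): Centre of the stem's square top face, unpressed: on the shaft's axis, 78 mm below the mouth. The stem is 18 mm square, 22 mm tall below this face, with a round centring cone 5 mm tall on it. This point is fixed to the tower and does not show the stem's angle: its flats are at an unknown angle to the tower, different each time; find it by feel.
- stem_base (a point): Foot of the stem, 22 mm below stem_top. Key and stem fit if their squares agree within about 8 degrees. If not, the key rests on the stem's corners and the stem springs down up to 6 mm (6 N to start, 10 N at 6 mm, then solid). Turned to where they fit, the stem pops up into the socket and the force vanishes; the foot can then go 10 mm (well down) to 19 mm (bottomed) below stem_top.
- pointer (a joint): Turn of the stem in rad, shown by the pointer on the tower: 0 at the start (free, red mark; a solid stop, it cannot go further counter-clockwise), growing clockwise seen from above to 1.2 at the solid locked stop (green mark). It takes about 0.1 N m and stays where left. The key has about 0.15 rad of play on the stem each way.
- stand: Black key stand fixed to the table, 75 x 75 x 85 mm tall; origin: centre of its underside.
- stand_mouth (a point): Centre of the stand's hole at its top face (85 mm above the table): a round vertical hole 38 mm across with a 3 mm chamfer, 75 mm deep.
- stand_floor (a point): Centre of the floor of the stand's hole, 10 mm above the table; the key's foot rests here when it is home, and then the key's bar is 182 mm above the table.
- thumb_nut: brass thumb nut, 18 mm across, 10 mm tall, lying on top of the tower (origin: centre of underside); leave alone
- vial: amber vial, 32 mm across, 70 mm tall, standing on the table (origin: centre of underside); leave alone
- gauge_block: steel gauge block, 35 x 50 x 20 mm, on the table (origin: centre of underside); leave alone
- lens_barrel: black lens barrel, 44 mm across, 60 mm tall, standing on the table (origin: centre of underside); leave alone
- driver: screwdriver 160 mm long lying on the table; leave alone
- slide_box: white slide box, 60 x 90 x 30 mm, on the table (origin: centre of underside); leave alone
- rinse_jar: clear jar, 60 mm across, 80 mm tall, on the table (origin: centre of underside); leave alone
Things that resemble listed ones, but are neither listed nor needed, are in the scene too. What is shaped like the tower but pink or turquoise is not meant.

How it is judged:
By the outcome, as a careful person would: the job done as asked, in the order asked, and still so for the second after the job is handed in, with the robot touching nothing.
It also fails if it takes over 72 s, if anything falls off the work surface, if the arm or the gripper's body presses on something with over 40 N, if the wrist force passes 120 N, or if a joint passes its speed limit or range.

ROBOT

A 7-joint arm with a two-finger parallel gripper is mounted at the origin on the work surface. World frame = base frame: x ahead of the robot, y to its left, z up, the work surface at z = 0. Lengths are in mm, angles in rad, forces in N, time in s.
With the tool pointing down it reaches from about 350 to 900 mm from the base axis. Payload 19.9 kg.
Tool frame: the origin (TCP) lies between the finger pads; the fingertips stand 14 mm ahead of it and the grasp point (between the pads) lies 5 mm behind it; z points along the fingers, x is the direction in which the jaws open and shut, and the axes are right-handed (so a half turn about z gives the same grasp; the last joint's range is limited). The gripper opens to 94 mm and grips with 3 to 60 N. Pads are 16 mm wide; open, the fingers measure 119 mm over their backs; the gripper's body (75 mm by 177 mm) begins 78 mm behind the grasp point.
Start: joints at [-1.367, 0.417, -0.01, 1.614, 0.005, 1.111, -0.053], TCP at [152.073, 606.196, 219.425] pointing down, gripper open.
Joint ranges: [-2.81, 2.81], [-0.39, 2.02], [-1.27, 1.25], [0.06, 2.57], [-1.19, 4.33], [0.19, 2], [-2.82, 2.82]. Speed limits (rad/s): [1.89, 1.89, 2.39, 2.39, 3.01, 3.01, 3.01].

INTERFACE

Orientations are given as a 3x3 rotation matrix whose columns are the frame's x, y, z axes.
In Python, from plant import sense, viewer, ticket gives the robot as it stands.
- The arm moves only by the tool carry_out, never from a script. Its argument "increments" is a list of rows, each an object of numbers: "gripper": the gripper's target within -1 to 1 (shut at 1, half-way at 0, fully open at -1); "tx", "ty", "tz": the shift along the tool's x, y, z in cm; "wx", "wy", "wz": the turn, a rotation vector about the tool's x, y, z in degrees. A call has 1 to 8 rows; each row is the pose to reach, as a shift and turn from the pose commanded when the call began, along the tool's axes at that moment; what a row does not reach only later rows make up. A row lasts 1/8 s, in which the tool goes at most 62.5 mm and 10.7 degrees, less where a joint would pass 70% of its speed; a pose out of reach is approached as far as the arm can. A call with a gripper value outside its range is refused whole. The fingers move at their own pace and stop on an object; the grip force is fixed at half the most. Time passes only in rows, so rows that repeat a pose let the fingers close. It gives the time, the measured TCP pose, the force and the opening at its end, in the units of the state.
- sense(): the state, without advancing time (a new reading comes with each control period).
- viewer.get_image(name): name is "side" or "top" or "wrist"; returns the picture (420x560x3 uint8, red, green, blue); there is no depth.
- viewer.calibration(name): a dict with "fx", "fy", "cx", "cy" (pixels), "world_from_camera" (4x4, takes a point from camera to world coordinates). Camera axes: x right, y down, z forward; pixel columns grow to the right and rows downward; lengths in mm; the calibration is good to about 2 mm. A picture is of the moment at which its call begins: read the wrist's pose just before it. calibration takes no time and is no camera call; for the wrist camera it gives the pose at the moment of the call.
- ticket.sign_off(): hands the job in, once; it reports no verdict.
The state is a dict: "time_s": time; "joints": joint angles; "joint_vel": joint speeds; "tau": joint torques, N m; "ee_pos": TCP position; "tool_rot": TCP orientation; "wrist_force": force on the tool from outside, world axes, zero at the start; "ft_torque": the same for the moment, N m; "opening": finger opening in mm.
Only numpy, scipy, OpenCV 4.12 (cv2) and the standard library are available. Lean on these libraries where they do the work, as an engineer would, in place of code of your own. Each camera call takes 0.05 s, during which the arm holds its last target.

## Working session

There is one attempt and no reset: what is moved stays moved. The work goes in short steps, Python scripts to look and compute and a tool call to move; the robot and the scene stay as the last step left them, time stands still between calls to the robot, and variables do not carry over. Pictures are saved under pics/ and viewed, and the job is handed in when it is done.

Besides the shell and the picture viewer there is one more tool, called in YAML: its name, and indented under it one key for each argument. carry_out: Moves the arm, as the interface text tells. Its arguments: {"type":"object","properties":{"increments":{"type":"array"}},"required":["increments"]}

```bash
ls; mkdir -p pics
python3 - <<'E'
from plant import sense, viewer
import cv2,numpy as np
np.set_printoptions(precision=4,suppress=True)
s=sense(); print(s)
for n in ["side","top","wrist"]:
    c=viewer.calibration(n); print(n,c)
    im=viewer.get_image(n); cv2.imwrite(f"pics/a_{n}.png",im[:,:,::-1])
E
```

```text
pics
{'time_s': 0.0, 'joints': array([-1.3665,  0.418 , -0.0103,  1.6142,  0.0047,  1.1107, -0.053 ]), 'joint_vel': array([-0.0011,  0.0022,  0.0008,  0.0006, -0.0001, -0.0014,  0.0001]), 'tau': array([  0.0003, -85.1255,   0.639 , -42.5975,  -0.0488,   0.0187,
        -0.    ]), 'ee_pos': array([151.9572, 605.8516, 218.8142]), 'tool_rot': array([[ 0.2432,  0.97  , -0.0002],
       [ 0.97  , -0.2432, -0.0012],
       [-0.0013,  0.0001, -1.    ]]), 'wrist_force': array([-0.2497,  0.5845,  0.1309]), 'ft_torque': array([-0.0625, -0.018 , -0.0457]), 'opening': 93.7697547711418}
side {'fx': 407.59901391759826, 'fy': 407.59901391759826, 'cx': 279.4960508213978, 'cy': 212.32654785755787, 'world_from_camera': array([[   0.9706,   -0.1437,    0.1932,  279.1647],
       [  -0.2402,   -0.6335,    0.7356, -707.3754],
       [   0.0167,   -0.7603,   -0.6493,  779.1503],
       [   0.    ,    0.    ,    0.    ,    1.    ]])}
top {'fx': 410.6949059481537, 'fy': 410.6949059481537, 'cx': 279.24885349676924, 'cy': 215.5922503276235, 'world_from_camera': array([[  -0.0224,   -0.9878,    0.154 ,  272.4915],
       [  -0.9995,    0.0255,    0.0181,   18.8796],
       [  -0.0218,   -0.1535,   -0.9879, 1342.8931],
       [   0.    ,    0.    ,    0.    ,    1.    ]])}
wrist {'fx': 347.29391485312755, 'fy': 347.29391485312755, 'cx': 278.55459591482673, 'cy': 209.92189695380839, 'world_from_camera': array([[  0.2428,   0.945 ,   0.2191,  88.8895],
       [  0.9701,  -0.2364,  -0.0557, 622.1326],
       [ -0.0008,   0.2261,  -0.9741, 385.9633],
       [  0.    ,   0.    ,   0.    ,   1.    ]])}
```

View pics/a_side.png

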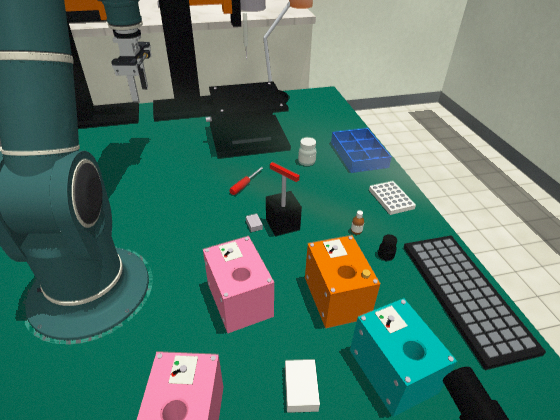

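View pics/a_top.png

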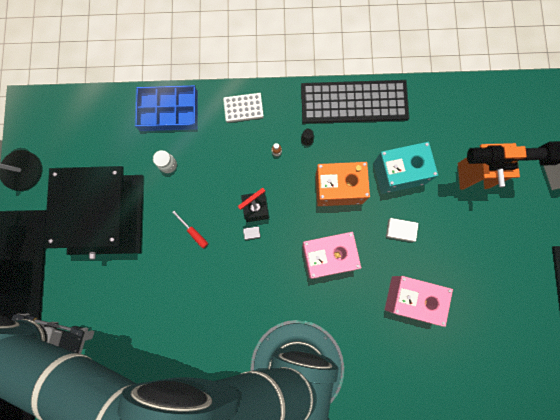

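View pics/a_wrist.png

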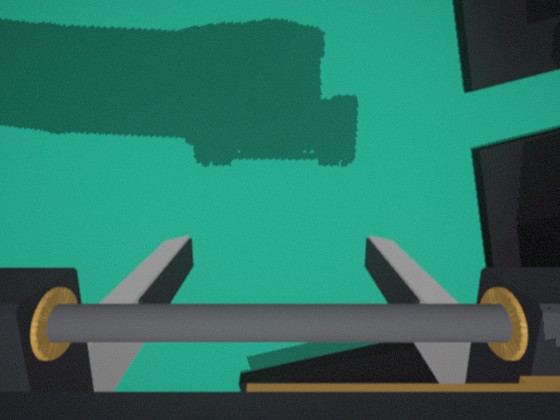

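The top view shows the key bar at about (252,198) over the black stand (255,207). There are four tower shapes: orange (343,183), turquoise (410,163), pink (332,256) and pink (420,300). Orange is the one meant. The wrist view shows bare table for now.

Run:
```python
import cv2,numpy as np
t=cv2.imread("pics/a_top.png"); s=cv2.imread("pics/a_side.png")
a=cv2.resize(t[150:230,225:385],None,fx=5,fy=5,interpolation=cv2.INTER_CUBIC)
b=cv2.resize(s[155:335,230:390],None,fx=3.3,fy=3.3,interpolation=cv2.INTER_CUBIC)
cv2.imwrite("pics/b_t.png",a);cv2.imwrite("pics/b_s.png",b)
```

```text
(no output)
```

View pics/b_t.png

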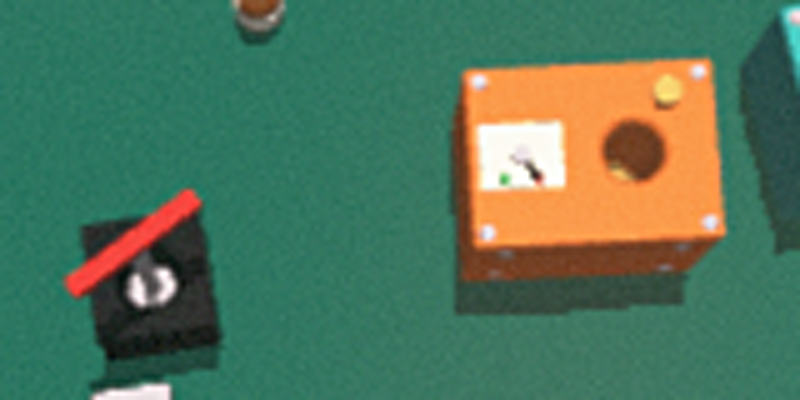

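View pics/b_s.png

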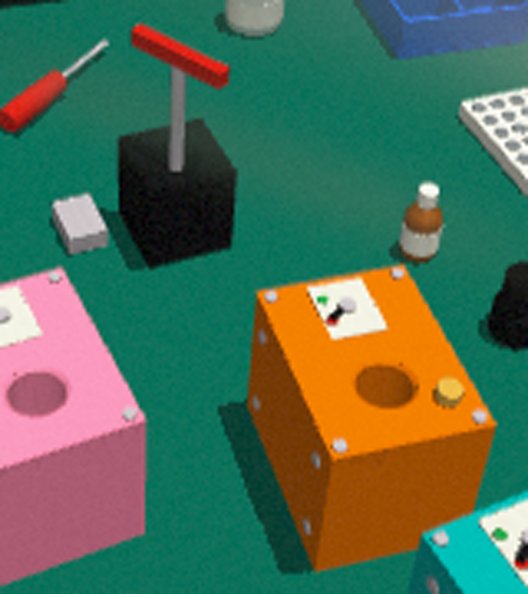

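The crops show a thumb nut on the orange tower (crop 667,90) and the pointer at red, so this is the tower. Its shaft mouth is at crop (634,151). The red bar runs from (72,287) to (196,199).

```bash
cat > h.py <<'E'
from plant import sense, viewer, ticket
import cv2,numpy as np
np.set_printoptions(precision=3,suppress=True)
def ray(c,u,v):
    T=c["world_from_camera"]; d=T[:3,:3]@np.array([(u-c["cx"])/c["fx"],(v-c["cy"])/c["fy"],1]); return T[:3,3],d
def atz(c,u,v,z):
    o,d=ray(c,u,v); return o+d*(z-o[2])/d[2]
def proj(c,p):
    T=np.linalg.inv(c["world_from_camera"]); q=T[:3,:3]@np.asarray(p,float)+T[:3,3]; return np.array([c["fx"]*q[0]/q[2]+c["cx"],c["fy"]*q[1]/q[2]+c["cy"]])
E
python3 - <<'E'
from h import *
t=viewer.calibration("top"); s=viewer.calibration("side")
T=lambda u,v,z:atz(t,225+u/5-.4,150+v/5-.4,z)
S=lambda u,v,z:atz(s,230+u/3.3-.35,155+v/3.3-.35,z)
print("mouth",T(634,151,120),S(387,386,120))
a,b=T(72,287,186),T(196,199,186);print("bar",a,b,(a+b)/2,np.linalg.norm(a-b),np.degrees(np.arctan2(*(a-b)[[1,0]])))
a,b=S(133,33,186),S(228,78,186);print("bar",a,b,(a+b)/2,np.linalg.norm(a-b))
print("screws",T(480,82,120),T(699,71,120),T(710,222,120),T(488,232,120))
print("pivot",T(522,155,120))
print("stand corners",T(82,228,85),T(200,212,85),T(217,340,85),T(105,358,85))
E
```

```text
mouth [ 567.695 -180.753  120.   ] [ 568.914 -181.856  120.   ]
bar [480.773 154.906 186.   ] [530.401  82.895 186.   ] [505.587 118.901 186.   ] 87.45618499567333 124.57384521340757
bar [477.23  154.933 186.   ] [533.644  80.497 186.   ] [505.437 117.715 186.   ] 93.39837203169351
screws [613.657 -88.88  120.   ] [ 616.771 -222.85   120.   ] [ 522.403 -224.367  120.   ] [519.847 -90.165 120.   ]
pivot [ 567.088 -112.669  120.   ]
stand corners [536.307 160.23   85.   ] [544.53   86.116  85.   ] [463.219  76.945  85.   ] [453.725 146.613  85.   ]
```

Plan: carry the tool to a hover above the key, with the jaws across the bar.

carry_out:
  increments:
    - {"tx":-3.2,"ty":3.8,"tz":-1,"wz":3.4,"gripper":-1}
    - {"tx":-6.4,"ty":7.6,"tz":-2,"wz":6.8,"gripper":-1}
    - {"tx":-9.6,"ty":11.4,"tz":-3,"wz":10.2,"gripper":-1}
    - {"tx":-12.8,"ty":15.2,"tz":-4,"wz":13.6,"gripper":-1}
    - {"tx":-16,"ty":19,"tz":-5,"wz":17,"gripper":-1}
    - {"tx":-19.2,"ty":22.8,"tz":-6,"wz":20.4,"gripper":-1}
    - {"tx":-22.4,"ty":26.6,"tz":-7,"wz":23.8,"gripper":-1}
    - {"tx":-25.6,"ty":30.4,"tz":-7,"wz":27.2,"gripper":-1}

```text
invalid input
```

```bash
cat >> h.py <<'E'
def go(p,yaw=None,s=None):
    s=s or sense(); R=s["tool_rot"]; d=R.T@(np.array(p)-s["ee_pos"])/10
    print("tool d cm",d,"tilt",R[:,2], "xaxis yaw",np.degrees(np.arctan2(R[1,0],R[0,0])))
def st():
    s=sense(); print("t",s["time_s"],"p",s["ee_pos"],"F",s["wrist_force"],"M",s["ft_torque"],"op",round(s["opening"],2)); print("j",s["joints"]); go(s["ee_pos"],s=s); return s
E
python3 - <<'E'
from h import *
st(); go([505.5,118,290])
E
```

```text
t 0.15 p [151.995 605.95  218.977] F [-0.487 -0.031 -0.183] M [ 0.027  0.06  -0.005] op 94.17
j [-1.367  0.418 -0.01   1.614  0.005  1.111 -0.053]
tool d cm [0. 0. 0.] tilt [-0.    -0.001 -1.   ] xaxis yaw 75.91897791176203
tool d cm [-38.735  46.16   -7.062] tilt [-0.    -0.001 -1.   ] xaxis yaw 75.91897791176203
```

carry_out:
  increments:
    - {"gripper":-1,"tx":-3.2,"ty":3.8,"tz":-1,"wx":0,"wy":0,"wz":3.4}
    - {"gripper":-1,"tx":-6.4,"ty":7.6,"tz":-2,"wx":0,"wy":0,"wz":6.8}
    - {"gripper":-1,"tx":-9.6,"ty":11.4,"tz":-3,"wx":0,"wy":0,"wz":10.2}
    - {"gripper":-1,"tx":-12.8,"ty":15.2,"tz":-4,"wx":0,"wy":0,"wz":13.6}
    - {"gripper":-1,"tx":-16,"ty":19,"tz":-5,"wx":0,"wy":0,"wz":17}
    - {"gripper":-1,"tx":-19.2,"ty":22.8,"tz":-6,"wx":0,"wy":0,"wz":20.4}
    - {"gripper":-1,"tx":-22.4,"ty":26.6,"tz":-7,"wx":0,"wy":0,"wz":23.8}
    - {"gripper":-1,"tx":-25.6,"ty":30.4,"tz":-7,"wx":0,"wy":0,"wz":27.2}

```text
time_s: 1.15
ee_pos: [385.6, 282.6, 290.1]
tool_rot: [[0.661, 0.75, 0.001], [0.75, -0.661, 0.001], [0.001, -0.0, -1.0]]
wrist_force: [0.1, 1.1, -0.4]
opening: 94.1
```

Run:
```python
from h import *
st(); go([505.5,118,290])
```

```text
t 1.15 p [385.559 282.587 290.134] F [ 0.076  1.059 -0.406] M [-0.014 -0.018  0.02 ] op 94.14
j [-0.958  0.081  0.279  1.886 -0.024  1.177  0.177]
tool d cm [0. 0. 0.] tilt [ 0.001  0.001 -1.   ] xaxis yaw 48.603580051379666
tool d cm [-4.415 19.881  0.008] tilt [ 0.001  0.001 -1.   ] xaxis yaw 48.603580051379666
```

carry_out:
  increments:
    - {"gripper":-1,"tx":-1.1,"ty":5,"tz":0,"wx":0,"wy":0,"wz":3.5}
    - {"gripper":-1,"tx":-2.2,"ty":10,"tz":0,"wx":0,"wy":0,"wz":7}
    - {"gripper":-1,"tx":-3.3,"ty":15,"tz":0,"wx":0,"wy":0,"wz":10.5}
    - {"gripper":-1,"tx":-4.4,"ty":19.9,"tz":0,"wx":0,"wy":0,"wz":14}
    - {"gripper":-1,"tx":-4.4,"ty":19.9,"tz":0,"wx":0,"wy":0,"wz":14}

```text
time_s: 1.78
ee_pos: [506.5, 116.2, 289.3]
tool_rot: [[0.825, 0.565, 0.0], [0.565, -0.825, -0.001], [-0.001, 0.001, -1.0]]
wrist_force: [-0.6, 1.2, -0.7]
opening: 94.0
```

Run:
```python
from h import *
st()
im=viewer.get_image("wrist");cv2.imwrite("pics/c_w.png",im[:,:,::-1])
```

```text
t 1.775 p [506.475 116.204 289.299] F [-0.572  1.248 -0.672] M [0.008 0.063 0.02 ] op 93.99
j [-0.705  0.174  0.478  1.8   -0.085  1.188  0.398]
tool d cm [0. 0. 0.] tilt [ 0.    -0.001 -1.   ] xaxis yaw 34.367706698713405
```

View pics/c_w.png

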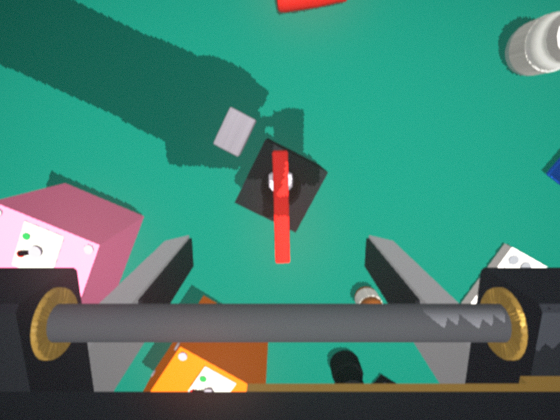

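The bar runs from (280,151) to (283,263), centred over the black stand. Next, measure it and compare with the stand's corners at about (270,139), (327,172), (295,231) and (236,199).

Run:
```python
from h import *
from scipy import ndimage as nd
c=viewer.calibration("wrist")
im=cv2.imread("pics/c_w.png")[:,:,::-1].astype(int)
m=((im[...,0]>150)&(im[...,1]<80)&(im[...,2]<80)); m[:120]=0
ys,xs=np.nonzero(m); print(ys.min(),ys.max())
r=cv2.minAreaRect(np.stack([xs,ys],1).astype(np.float32));b=cv2.boxPoints(r);print(r,b)
P=np.array([atz(c,u,v,190) for u,v in b]);print(P,P.mean(0))
for i in range(4): d=P[(i+1)%4]-P[i];print(np.linalg.norm(d),np.degrees(np.arctan2(d[1],d[0])))
Q=np.array([atz(c,u,v,85) for u,v in [(270,139),(327,172),(295,231),(236,199)]]);print(Q,Q.mean(0))
go([*P.mean(0)[:2],177])
```

```text
151 391
((189.1556854248047, 289.02294921875), (190.80096435546875, 285.1851501464844), 67.65404510498047) [[ 21.    255.   ]
 [284.769 146.573]
 [357.311 323.046]
 [ 93.542 431.473]]
[[ 352.843  -28.391  190.   ]
 [ 479.591  164.363  190.   ]
 [ 614.928   77.975  190.   ]
 [ 482.228 -148.858  190.   ]] [482.398  16.273 190.   ]
230.69256392585208 56.6726740374917
160.55850184132896 -32.55076996417666
262.7977640942805 -120.32818432042966
176.78403428249686 137.0440287084725
[[466.713 158.88   85.   ]
 [536.421 164.915  85.   ]
 [546.147  91.746  85.   ]
 [472.307  84.902  85.   ]] [505.397 125.111  85.   ]
tool d cm [-7.689  7.089 11.229] tilt [-0.    -0.001 -1.   ] xaxis yaw 34.56841618345629
```

Run:
```python
from h import *
c=viewer.calibration("wrist")
im=cv2.imread("pics/c_w.png")[:,:,::-1].astype(int)
m=((im[...,0]>130)&(im[...,1]<80)&(im[...,2]<80)).astype(np.uint8); m[:120]=0;m[275:]=0;m[:,:250]=0;m[:,310:]=0
n,l,stt,_=cv2.connectedComponentsWithStats(m);k=1+np.argmax(stt[1:,4]);ys,xs=np.nonzero(l==k)
print(stt[k])
r=cv2.minAreaRect(np.stack([xs,ys],1).astype(np.float32));b=cv2.boxPoints(r);print(r)
P=np.array([atz(c,u,v,190) for u,v in b]);print(P,P.mean(0))
for i in range(4): d=P[(i+1)%4]-P[i];print(np.linalg.norm(d),np.degrees(np.arctan2(d[1],d[0])))
go([*P.mean(0)[:2],177])
```

```text
[272 150  18  81 928]
((280.526611328125, 190.01708984375), (80.21573638916016, 16.067703247070312), 88.99491119384766)
[[472.989 156.656 190.   ]
 [482.875 163.731 190.   ]
 [519.966 112.611 190.   ]
 [509.55  105.14  190.   ]] [496.345 134.534 190.   ]
12.157396080532772 35.591534373612625
63.15835061987161 -54.03706594051284
12.818211117591733 -144.34690199099953
63.171297016037265 125.36350835389835
tool d cm [ 0.17  -1.858 11.221] tilt [-0.    -0.001 -1.   ] xaxis yaw 34.56841618345629
```

Run:
```python
from h import *
c=viewer.calibration("wrist")
im=cv2.imread("pics/c_w.png")[:,:,::-1].astype(int)
for v in range(145,272,6):
    row=im[v]; g=(row[255:310,0]-row[255:310,1]>60); x=np.nonzero(g)[0]+255
    print(v,(x.min(),x.max()) if len(x) else None, end="; ")
m=((im[...,0]-im[...,1]>60)&(im[...,0]-im[...,2]>50)).astype(np.uint8); m[:120]=0;m[285:]=0;m[:,:250]=0;m[:,310:]=0
n,l,stt,_=cv2.connectedComponentsWithStats(m);k=1+np.argmax(stt[1:,4]);ys,xs=np.nonzero(l==k)
print(stt[k])
r=cv2.minAreaRect(np.stack([xs,ys],1).astype(np.float32));b=cv2.boxPoints(r);print(r)
P=np.array([atz(c,u,v,190) for u,v in b]);print(P,P.mean(0))
for i in range(4): d=P[(i+1)%4]-P[i];print(np.linalg.norm(d),np.degrees(np.arctan2(d[1],d[0])))
go([*P.mean(0)[:2],177])
cv2.imwrite("pics/c_w2.png",cv2.resize(im[120:290,200:370,::-1].astype(np.uint8),None,fx=3.5,fy=3.5,interpolation=cv2.INTER_CUBIC))
```

```text
145 None; 151 (np.int64(273), np.int64(287)); 157 (np.int64(272), np.int64(287)); 163 (np.int64(272), np.int64(288)); 169 (np.int64(272), np.int64(288)); 175 (np.int64(273), np.int64(287)); 181 (np.int64(273), np.int64(287)); 187 (np.int64(274), np.int64(288)); 193 (np.int64(273), np.int64(288)); 199 (np.int64(273), np.int64(288)); 205 (np.int64(273), np.int64(288)); 211 (np.int64(274), np.int64(288)); 217 (np.int64(273), np.int64(289)); 223 (np.int64(274), np.int64(289)); 229 (np.int64(274), np.int64(289)); 235 (np.int64(275), np.int64(289)); 241 (np.int64(275), np.int64(289)); 247 (np.int64(275), np.int64(289)); 253 (np.int64(275), np.int64(289)); 259 (np.int64(275), np.int64(289)); 265 None; 271 None; [ 272  150   18  113 1768]
((281.0000305175781, 206.0), (112.2575454711914, 16.55668830871582), 88.85424041748047)
[[472.868 156.579 190.   ]
 [483.037 163.895 190.   ]
 [536.288  90.914 190.   ]
 [525.341  83.011 190.   ]] [504.383 123.6   190.   ]
12.527072767464892 35.73026790939197
90.34267880036771 -53.88341096313782
13.501041925654912 -144.17087983160184
90.3646549081462 125.49895837186044
tool d cm [ 0.211 -0.502 11.222] tilt [-0.    -0.001 -1.   ] xaxis yaw 34.56841618345629
```

View pics/c_w2.png

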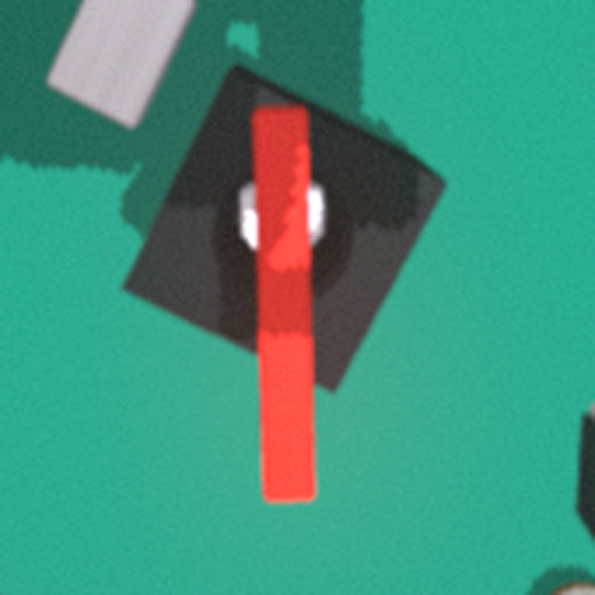

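Run:
```python
from h import *
c=viewer.calibration("wrist"); s=sense(); R,p=s["tool_rot"],s["ee_pos"]
for q in [(47,0,14),(-47,0,14),(47,8,14),(47,-8,14),(59.5,-8,14),(-47,-8,14),(-59.5,-8,14)]: print(q,proj(c,p+R@np.array(q,float)))
t=viewer.calibration("top");sd=viewer.calibration("side")
for P in [(504.4,123.6),(505.5,118.5)]:
  print(P)
  for e in (-45,45):
    d=np.array([.572,-.820])
    print(proj(t,[P[0]+e*d[0],P[1]+e*d[1],190]),proj(sd,[P[0]+e*d[0],P[1]+e*d[1],190]))
```

```text
(47, 0, 14) [363.694 251.211]
(-47, 0, 14) [192.872 251.132]
(47, 8, 14) [362.889 264.853]
(47, -8, 14) [364.514 237.308]
(59.5, -8, 14) [387.445 237.318]
(-47, -8, 14) [192.062 237.227]
(-59.5, -8, 14) [169.127 237.216]
(504.4, 123.6)
[236.886 207.535] [270.014 162.124]
[262.396 189.223] [296.78  175.733]
(505.5, 118.5)
[238.664 207.11 ] [270.868 163.142]
[264.163 188.801] [297.764 176.843]
```

carry_out:
  increments:
    - {"gripper":-1,"tx":0.15,"ty":-0.45,"tz":4,"wx":0,"wy":0,"wz":-1}
    - {"gripper":-1,"tx":0.15,"ty":-0.45,"tz":8,"wx":0,"wy":0,"wz":-1}
    - {"gripper":-1,"tx":0.15,"ty":-0.45,"tz":8,"wx":0,"wy":0,"wz":-1}

```text
time_s: 2.2
ee_pos: [502.0, 124.8, 207.7]
tool_rot: [[0.811, 0.585, -0.004], [0.585, -0.811, -0.002], [-0.004, -0.001, -1.0]]
wrist_force: [-0.2, -0.1, 0.3]
opening: 93.9
```

```bash
cat >> h.py <<'E'
def bar(im,c,z,y0=60,y1=300,x0=240,x1=320):
    im=im.astype(int)
    m=((im[...,0]-im[...,1]>60)&(im[...,0]-im[...,2]>50)).astype(np.uint8); m[:y0]=0;m[y1:]=0;m[:,:x0]=0;m[:,x1:]=0
    n,l,stt,_=cv2.connectedComponentsWithStats(m);k=1+np.argmax(stt[1:,4]);ys,xs=np.nonzero(l==k)
    r=cv2.minAreaRect(np.stack([xs,ys],1).astype(np.float32));b=cv2.boxPoints(r);print(stt[k],r)
    P=np.array([atz(c,u,v,z) for u,v in b])
    for i in range(4): d=P[(i+1)%4]-P[i];print(np.linalg.norm(d),np.degrees(np.arctan2(d[1],d[0])))
    print("centre",P.mean(0)); return P.mean(0)
E
python3 - <<'E'
from h import *
st();c=viewer.calibration("wrist")
im=viewer.get_image("wrist");cv2.imwrite("pics/d_w.png",im[:,:,::-1])
p=bar(im,c,190); go([*p[:2],177])
E
```

```text
t 2.2 p [502.007 124.766 207.667] F [-0.22  -0.14   0.329] M [-0.05   0.012 -0.016] op 93.86
j [-0.693  0.257  0.458  1.902 -0.132  1.017  0.446]
tool d cm [0. 0. 0.] tilt [-0.004 -0.002 -1.   ] xaxis yaw 35.81909428406982
[ 269  175   23  125 2694] ((280.0, 237.0), (124.0, 22.0), 90.0)
11.741798564522893 35.87735410919867
72.18374970663777 -53.69156811452548
12.76986325067043 -144.02920179500387
72.2041617863318 125.49252190533149
centre [499.536 129.735 190.   ]
tool d cm [-0.002 -0.616  3.257] tilt [-0.002 -0.001 -1.   ] xaxis yaw 35.790258251613984
```

View pics/d_w.png

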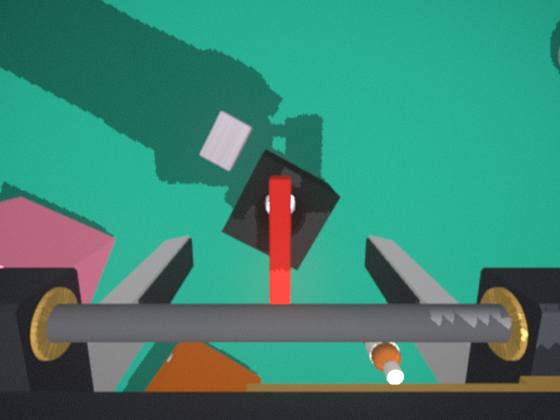

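Run:
```python
from h import *
s=st();c=viewer.calibration("wrist")
e=atz(c,279.7,174.8,190); R=s["tool_rot"]; ctr=e+45*R[:,1]; print(e,ctr); go([*ctr[:2],177])
t=cv2.cvtColor(viewer.get_image("side"),cv2.COLOR_RGB2BGR)
cv2.imwrite("pics/d_s.png",cv2.resize(t[120:260,210:370],None,fx=4,fy=4,interpolation=cv2.INTER_CUBIC))
```

```text
t 2.25 p [503.209 124.773 209.572] F [1.312 0.358 0.588] M [-0.097  0.023  0.012] op 93.8
j [-0.693  0.255  0.458  1.899 -0.131  1.018  0.446]
tool d cm [0. 0. 0.] tilt [-0.002 -0.001 -1.   ] xaxis yaw 35.790258251613984
[479.562 158.817 190.   ] [505.879 122.315 189.985]
tool d cm [0.078 0.357 3.257] tilt [-0.002 -0.001 -1.   ] xaxis yaw 35.790258251613984
```

View pics/d_s.png

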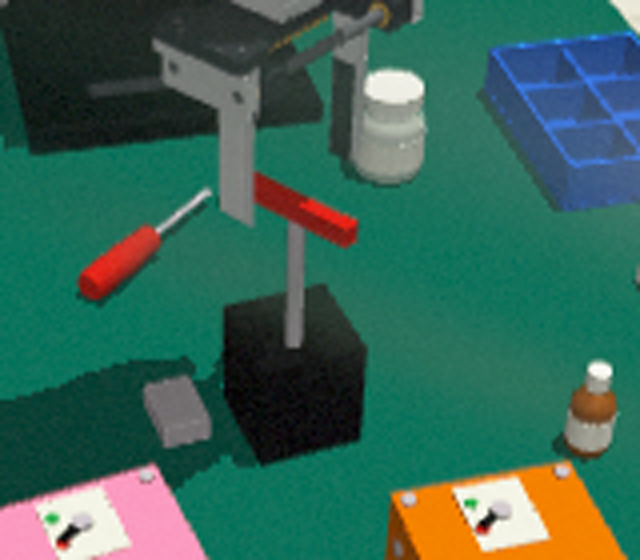

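The side view shows the fingers straddling the bar. Next I descend to grasp height (TCP z≈177).

carry_out:
  increments:
    - {"gripper":-1,"tx":0,"ty":0.4,"tz":1.6,"wx":0,"wy":0,"wz":0}
    - {"gripper":-1,"tx":0,"ty":0.4,"tz":3.2,"wx":0,"wy":0,"wz":0}
    - {"gripper":-1,"tx":0,"ty":0.4,"tz":3.2,"wx":0,"wy":0,"wz":0}
    - {"gripper":-1,"tx":0,"ty":0.4,"tz":3.2,"wx":0,"wy":0,"wz":0}

```text
time_s: 2.8
ee_pos: [506.3, 120.9, 177.7]
tool_rot: [[0.812, 0.584, 0.0], [0.584, -0.812, -0.0], [0.0, 0.0, -1.0]]
wrist_force: [-0.2, -0.2, -0.5]
opening: 93.9
```

Run:
```python
from h import *
s=st();go([505.7,121,177])
c=viewer.calibration("wrist")
im=viewer.get_image("wrist");cv2.imwrite("pics/e_w.png",im[:,:,::-1])
e=sense();st()
```

```text
t 2.8 p [506.287 120.869 177.677] F [-0.229 -0.19  -0.483] M [-0.105  0.036  0.012] op 93.87
j [-0.674  0.299  0.452  1.928 -0.159  0.95   0.477]
tool d cm [0. 0. 0.] tilt [ 0. -0. -1.] xaxis yaw 35.714258116621345
tool d cm [-0.04  -0.045  0.068] tilt [ 0. -0. -1.] xaxis yaw 35.714258116621345
t 2.85 p [506.365 120.919 177.809] F [0.68  0.133 0.311] M [-0.048  0.031  0.013] op 93.98
j [-0.674  0.299  0.452  1.927 -0.159  0.95   0.477]
tool d cm [0. 0. 0.] tilt [ 0.  0. -1.] xaxis yaw 35.713051758854256
```

View pics/e_w.png

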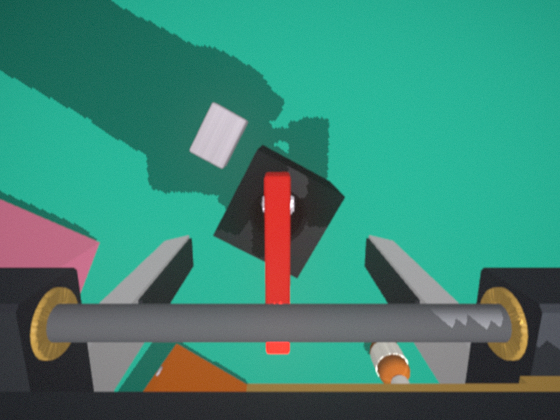

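The bar is now visible from row 173 to row 354, at columns 264–291, between the tips.

Run:
```python
from h import *
s=sense();c=viewer.calibration("wrist")
a=atz(c,277,172.5,190);b=atz(c,278.5,354,190);b2=atz(c,278.5,354,186);print(a,b,np.linalg.norm(a-b),(a+b)/2); go([*((a+b)/2)[:2],177])
```

```text
[478.763 158.359 190.   ] [533.092  84.011 190.   ] 92.0831727647462 [505.927 121.185 190.   ]
tool d cm [-0.02  -0.047  0.081] tilt [ 0.  0. -1.] xaxis yaw 35.713051758854256
```

The measured centre agrees with the TCP to within 0.5 mm. Closing.

carry_out:
  increments:
    - {"gripper":1,"tx":0,"ty":0,"tz":0.05,"wx":0,"wy":0,"wz":0}
    - {"gripper":1,"tx":0,"ty":0,"tz":0.05,"wx":0,"wy":0,"wz":0}
    - {"gripper":1,"tx":0,"ty":0,"tz":0.05,"wx":0,"wy":0,"wz":0}
    - {"gripper":1,"tx":0,"ty":0,"tz":0.05,"wx":0,"wy":0,"wz":0}
    - {"gripper":1,"tx":0,"ty":0,"tz":0.05,"wx":0,"wy":0,"wz":0}
    - {"gripper":1,"tx":0,"ty":0,"tz":0.05,"wx":0,"wy":0,"wz":0}
    - {"gripper":1,"tx":0,"ty":0,"tz":0.05,"wx":0,"wy":0,"wz":0}
    - {"gripper":1,"tx":0,"ty":0,"tz":0.05,"wx":0,"wy":0,"wz":0}

```text
time_s: 3.85
ee_pos: [506.2, 120.9, 177.0]
tool_rot: [[0.812, 0.584, 0.0], [0.584, -0.812, -0.0], [-0.0, 0.0, -1.0]]
wrist_force: [0.5, 0.7, 0.4]
opening: 18.1
```

Run:
```python
from h import *
st()
```

```text
t 3.85 p [506.164 120.866 176.972] F [0.544 0.723 0.37 ] M [-0.027 -0.011  0.019] op 18.12
j [-0.674  0.3    0.452  1.928 -0.159  0.948  0.477]
tool d cm [0. 0. 0.] tilt [ 0. -0. -1.] xaxis yaw 35.71791524533994
```

carry_out:
  increments:
    - {"gripper":1,"tx":0,"ty":0,"tz":0,"wx":0,"wy":0,"wz":0}
    - {"gripper":1,"tx":0,"ty":0,"tz":0,"wx":0,"wy":0,"wz":0}
    - {"gripper":1,"tx":0,"ty":0,"tz":0,"wx":0,"wy":0,"wz":0}
    - {"gripper":1,"tx":0,"ty":0,"tz":0,"wx":0,"wy":0,"wz":0}

```text
time_s: 4.35
ee_pos: [506.1, 120.8, 177.0]
tool_rot: [[0.812, 0.584, -0.0], [0.584, -0.812, -0.0], [-0.0, 0.0, -1.0]]
wrist_force: [-0.7, 0.2, 0.4]
opening: 11.7
```

Run:
```python
from h import *
st()
```

```text
t 4.35 p [506.145 120.835 176.961] F [-0.747  0.199  0.432] M [-0.133  0.121  0.006] op 11.67
j [-0.674  0.3    0.452  1.928 -0.159  0.948  0.477]
tool d cm [0. 0. 0.] tilt [-0. -0. -1.] xaxis yaw 35.71379498138601
```

Gripped (opening 11.7 mm). Lifting straight up 140 mm.

carry_out:
  increments:
    - {"gripper":1,"tx":0,"ty":0,"tz":-1,"wx":0,"wy":0,"wz":0}
    - {"gripper":1,"tx":0,"ty":0,"tz":-3,"wx":0,"wy":0,"wz":0}
    - {"gripper":1,"tx":0,"ty":0,"tz":-5,"wx":0,"wy":0,"wz":0}
    - {"gripper":1,"tx":0,"ty":0,"tz":-7,"wx":0,"wy":0,"wz":0}
    - {"gripper":1,"tx":0,"ty":0,"tz":-9.5,"wx":0,"wy":0,"wz":0}
    - {"gripper":1,"tx":0,"ty":0,"tz":-12,"wx":0,"wy":0,"wz":0}
    - {"gripper":1,"tx":0,"ty":0,"tz":-14,"wx":0,"wy":0,"wz":0}
    - {"gripper":1,"tx":0,"ty":0,"tz":-14,"wx":0,"wy":0,"wz":0}

```text
time_s: 5.35
ee_pos: [506.6, 120.9, 318.4]
tool_rot: [[0.812, 0.584, 0.002], [0.584, -0.812, 0.001], [0.002, 0.0, -1.0]]
wrist_force: [0.2, 0.6, -3.3]
opening: 11.6
```

Run:
```python
from h import *
st(); go([506.1+62.3,120.8-300,317])
for n in ["side","top"]:
    t=cv2.cvtColor(viewer.get_image(n),cv2.COLOR_RGB2BGR)
    cv2.imwrite(f"pics/f_{n}.png",t)
cv2.imwrite("pics/f_s2.png",cv2.resize(cv2.imread("pics/f_side.png")[80:240,220:370],None,fx=4,fy=3.7,interpolation=cv2.INTER_CUBIC))
cv2.imwrite("pics/f_t2.png",cv2.resize(cv2.imread("pics/f_top.png")[150:250,200:370],None,fx=4.5,fy=4.5,interpolation=cv2.INTER_CUBIC))
st()
```

```text
t 5.35 p [506.631 120.921 318.372] F [ 0.198  0.567 -3.273] M [-0.033 -0.025  0.026] op 11.57
j [-0.715  0.152  0.476  1.757 -0.074  1.248  0.403]
tool d cm [0. 0. 0.] tilt [ 0.002  0.001 -1.   ] xaxis yaw 35.71106385802934
tool d cm [-12.503  27.974   0.121] tilt [ 0.002  0.001 -1.   ] xaxis yaw 35.71106385802934
t 5.45 p [505.894 120.83  316.498] F [-0.861  0.216 -2.736] M [-0.079  0.051  0.011] op 11.89
j [-0.715  0.154  0.476  1.759 -0.074  1.246  0.403]
tool d cm [0. 0. 0.] tilt [-0. -0. -1.] xaxis yaw 35.71723040273341
```

View pics/f_s2.png

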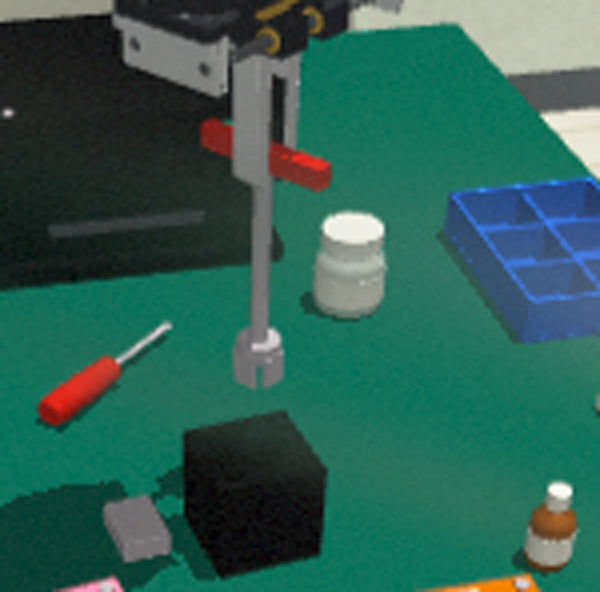

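View pics/f_t2.png

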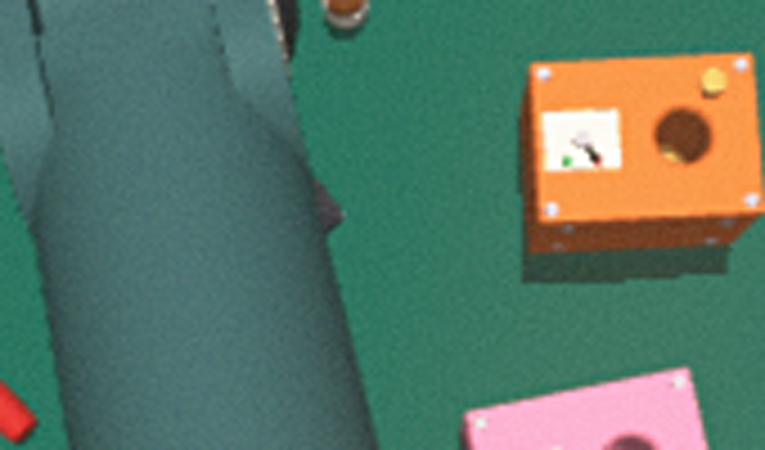

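The side crop shows the key gripped at the bar's centre and hanging straight, with the socket at crop (260,360). Next, over to the tower.

carry_out:
  increments:
    - {"gripper":1,"tx":-0.9,"ty":2,"tz":0,"wx":0,"wy":0,"wz":0}
    - {"gripper":1,"tx":-2.7,"ty":6,"tz":0,"wx":0,"wy":0,"wz":0}
    - {"gripper":1,"tx":-4.9,"ty":11,"tz":0,"wx":0,"wy":0,"wz":0}
    - {"gripper":1,"tx":-7.1,"ty":16,"tz":0,"wx":0,"wy":0,"wz":0}
    - {"gripper":1,"tx":-9.4,"ty":21,"tz":0,"wx":0,"wy":0,"wz":0}
    - {"gripper":1,"tx":-11.4,"ty":25.5,"tz":0,"wx":0,"wy":0,"wz":0}
    - {"gripper":1,"tx":-12.5,"ty":28,"tz":0,"wx":0,"wy":0,"wz":0}
    - {"gripper":1,"tx":-12.5,"ty":28,"tz":0,"wx":0,"wy":0,"wz":0}

```text
time_s: 6.45
ee_pos: [567.5, -181.6, 315.7]
tool_rot: [[0.814, 0.581, -0.002], [0.581, -0.814, -0.001], [-0.002, -0.0, -1.0]]
wrist_force: [0.4, -0.1, -1.9]
opening: 11.8
```

carry_out:
  increments:
    - {"gripper":1,"tx":0,"ty":0,"tz":0,"wx":0,"wy":0,"wz":0}
    - {"gripper":1,"tx":0,"ty":0,"tz":0,"wx":0,"wy":0,"wz":0}
    - {"gripper":1,"tx":0,"ty":0,"tz":0,"wx":0,"wy":0,"wz":0}

```text
time_s: 6.82
ee_pos: [568.2, -178.7, 317.0]
tool_rot: [[0.811, 0.585, 0.0], [0.585, -0.811, 0.0], [0.0, -0.0, -1.0]]
wrist_force: [0.1, -0.7, -2.3]
opening: 11.7
```

Run:
```python
from h import *
st(); c=viewer.calibration("wrist")
for n in ["wrist","side","top"]:
    t=cv2.cvtColor(viewer.get_image(n),cv2.COLOR_RGB2BGR)
    cv2.imwrite(f"pics/g_{n}.png",t)
cv2.imwrite("pics/g_s2.png",cv2.resize(cv2.imread("pics/g_side.png")[170:340,280:410],None,fx=3.5,fy=3.5,interpolation=cv2.INTER_CUBIC))
cv2.imwrite("pics/g_t2.png",cv2.resize(cv2.imread("pics/g_top.png")[140:240,270:400],None,fx=5,fy=5,interpolation=cv2.INTER_CUBIC))
st(); np.save("cw.npy",c["world_from_camera"])
```

```text
t 6.825 p [ 568.202 -178.655  317.017] F [ 0.14  -0.703 -2.349] M [-0.027  0.076  0.029] op 11.66
j [-0.251  0.338  0.657  1.584 -0.212  1.293  1.061]
tool d cm [0. 0. 0.] tilt [ 0.  0. -1.] xaxis yaw 35.78076740305911
t 6.975 p [ 568.177 -179.091  317.069] F [-0.327 -0.15  -2.288] M [-0.066  0.011 -0.012] op 11.52
j [-0.25   0.338  0.657  1.583 -0.212  1.293  1.062]
tool d cm [0. 0. 0.] tilt [ 0.  0. -1.] xaxis yaw 35.74687898788487
```

View pics/g_wrist.png

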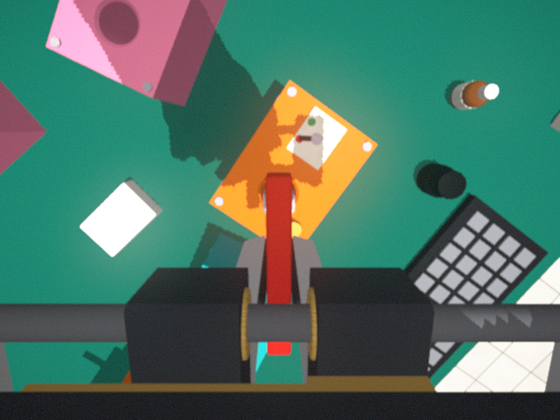

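View pics/g_s2.png

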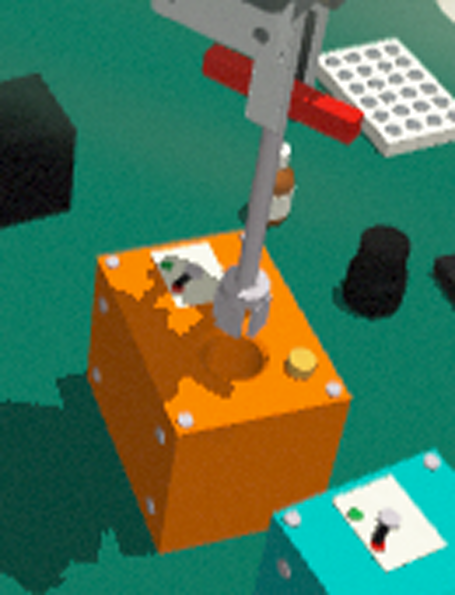

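View pics/g_t2.png

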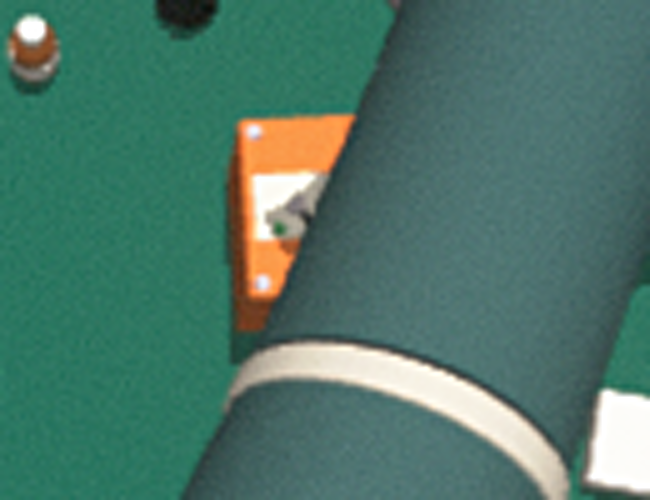

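The wrist view shows tower screws at about (292,92), (367,146) and (219,201). The side view shows the socket just above and behind the mouth (235,358). I'll check the alignment with numbers.

Run:
```python
from h import *
c=viewer.calibration("wrist"); c["world_from_camera"]=np.load("cw.npy")
P=np.array([atz(c,u,v,120)[:2] for u,v in [(292,91.5),(367,146),(219,201)]]);print(P)
L=np.array([(-47,67),(47,67),(-47,-67)],float)
# rigid fit
lc,pc=L.mean(0),P.mean(0); H=(L-lc).T@(P-pc); U,S,V=np.linalg.svd(H); R=V.T@U.T; print(R,np.linalg.det(R)); print("res",(P-pc)-(L-lc)@R.T)
print("mouth wrist",R@(np.array([0,-25])-lc)+pc)
sd=viewer.calibration("side")
for p in [(568.2,-179,150),(568.2,-179,182),(568.2,-179,322),(568.3,-181.5,120)]: 
    u=proj(sd,p);print(p,u,(u-[280,170])*3.5)
```

```text
[[ 519.524  -87.867]
 [ 613.998  -85.7  ]
 [ 522.18  -223.359]]
[[ 1.    -0.022]
 [ 0.022  1.   ]] 0.9999999999999999
res [[-0.064  0.478]
 [ 0.433  0.569]
 [-0.369 -1.046]]
mouth wrist [ 568.61  -179.284]
(568.2, -179, 150) [347.888 261.123] [237.607 318.93 ]
(568.2, -179, 182) [349.857 250.425] [244.5   281.488]
(568.2, -179, 322) [359.771 196.572] [279.198  93.002]
(568.3, -181.5, 120) [346.592 271.546] [233.074 355.41 ]
```

Alignment is within about 0.5 mm by the wrist camera. Lowering into the shaft.

carry_out:
  increments:
    - {"gripper":1,"tx":0,"ty":0,"tz":1,"wx":0,"wy":0,"wz":0}
    - {"gripper":1,"tx":0,"ty":0,"tz":2,"wx":0,"wy":0,"wz":0}
    - {"gripper":1,"tx":0,"ty":0,"tz":3,"wx":0,"wy":0,"wz":0}
    - {"gripper":1,"tx":0,"ty":0,"tz":3.7,"wx":0,"wy":0,"wz":0}
    - {"gripper":1,"tx":0,"ty":0,"tz":4.4,"wx":0,"wy":0,"wz":0}
    - {"gripper":1,"tx":0,"ty":0,"tz":5,"wx":0,"wy":0,"wz":0}
    - {"gripper":1,"tx":0,"ty":0,"tz":5,"wx":0,"wy":0,"wz":0}

```text
time_s: 7.85
ee_pos: [568.0, -179.4, 266.6]
tool_rot: [[0.812, 0.584, -0.001], [0.584, -0.812, 0.0], [-0.0, -0.0, -1.0]]
wrist_force: [-0.3, -0.6, -1.8]
opening: 11.9
```

Run:
```python
from h import *
st()
for n in ["side"]:
    t=cv2.cvtColor(viewer.get_image(n),cv2.COLOR_RGB2BGR)
    cv2.imwrite("pics/i_s2.png",cv2.resize(t[170:340,280:410],None,fx=3.5,fy=3.5,interpolation=cv2.INTER_CUBIC))
st()
```

```text
t 7.85 p [ 567.99  -179.383  266.615] F [-0.289 -0.623 -1.82 ] M [-0.051  0.002 -0.009] op 11.85
j [-0.238  0.376  0.643  1.652 -0.239  1.194  1.084]
tool d cm [0. 0. 0.] tilt [-0.001  0.    -1.   ] xaxis yaw 35.71643396658729
t 7.9 p [ 568.14  -179.434  266.973] F [ 0.498 -1.005 -3.261] M [-0.022  0.009 -0.025] op 11.67
j [-0.238  0.376  0.644  1.651 -0.239  1.194  1.084]
tool d cm [0. 0. 0.] tilt [-0. -0. -1.] xaxis yaw 35.717648630494544
```

View pics/i_s2.png

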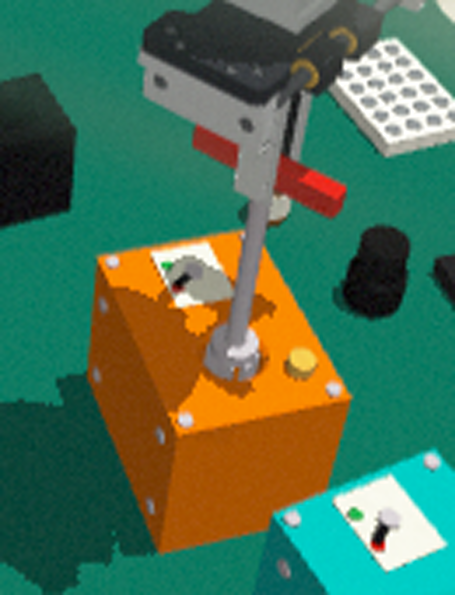

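The socket is inside the mouth, centred at (238,355), with no side force. Continuing down to just above the stem.

carry_out:
  increments:
    - {"gripper":1,"tx":0,"ty":0,"tz":0.8,"wx":0,"wy":0,"wz":0}
    - {"gripper":1,"tx":0,"ty":0,"tz":1.6,"wx":0,"wy":0,"wz":0}
    - {"gripper":1,"tx":0,"ty":0,"tz":2.4,"wx":0,"wy":0,"wz":0}
    - {"gripper":1,"tx":0,"ty":0,"tz":3.2,"wx":0,"wy":0,"wz":0}
    - {"gripper":1,"tx":0,"ty":0,"tz":4,"wx":0,"wy":0,"wz":0}
    - {"gripper":1,"tx":0,"ty":0,"tz":4.6,"wx":0,"wy":0,"wz":0}
    - {"gripper":1,"tx":0,"ty":0,"tz":5.1,"wx":0,"wy":0,"wz":0}
    - {"gripper":1,"tx":0,"ty":0,"tz":5.1,"wx":0,"wy":0,"wz":0}

```text
time_s: 8.9
ee_pos: [568.0, -179.4, 215.7]
tool_rot: [[0.812, 0.584, -0.0], [0.584, -0.812, -0.0], [-0.0, -0.0, -1.0]]
wrist_force: [0.6, 0.3, -2.6]
opening: 12.0
```

Run:
```python
from h import *
st()
```

```text
t 8.9 p [ 568.005 -179.404  215.7  ] F [ 0.553  0.303 -2.566] M [-0.075  0.037 -0.001] op 12.03
j [-0.221  0.424  0.625  1.71  -0.274  1.096  1.111]
tool d cm [0. 0. 0.] tilt [-0. -0. -1.] xaxis yaw 35.71494470553277
```

carry_out:
  increments:
    - {"gripper":1,"tx":0,"ty":0,"tz":0.2,"wx":0,"wy":0,"wz":0}
    - {"gripper":1,"tx":0,"ty":0,"tz":0.4,"wx":0,"wy":0,"wz":0}
    - {"gripper":1,"tx":0,"ty":0,"tz":0.6,"wx":0,"wy":0,"wz":0}
    - {"gripper":1,"tx":0,"ty":0,"tz":0.8,"wx":0,"wy":0,"wz":0}
    - {"gripper":1,"tx":0,"ty":0,"tz":0.9,"wx":0,"wy":0,"wz":0}
    - {"gripper":1,"tx":0,"ty":0,"tz":0.9,"wx":0,"wy":0,"wz":0}

```text
time_s: 9.65
ee_pos: [568.1, -179.4, 206.9]
tool_rot: [[0.812, 0.584, -0.0], [0.584, -0.812, -0.0], [-0.0, 0.0, -1.0]]
wrist_force: [0.1, -0.3, -2.8]
opening: 11.5
```

Run:
```python
from h import *
st()
```

```text
t 9.65 p [ 568.116 -179.447  206.942] F [ 0.088 -0.313 -2.809] M [-0.079 -0.039  0.007] op 11.46
j [-0.218  0.433  0.621  1.719 -0.281  1.079  1.116]
tool d cm [0. 0. 0.] tilt [-0. -0. -1.] xaxis yaw 35.717158778478414
```

carry_out:
  increments:
    - {"gripper":1,"tx":0,"ty":0,"tz":0.1,"wx":0,"wy":0,"wz":0}
    - {"gripper":1,"tx":0,"ty":0,"tz":0.2,"wx":0,"wy":0,"wz":0}
    - {"gripper":1,"tx":0,"ty":0,"tz":0.25,"wx":0,"wy":0,"wz":0}
    - {"gripper":1,"tx":0,"ty":0,"tz":0.25,"wx":0,"wy":0,"wz":0}

```text
time_s: 10.15
ee_pos: [568.1, -179.5, 204.5]
tool_rot: [[0.812, 0.584, -0.0], [0.584, -0.812, -0.0], [-0.0, 0.0, -1.0]]
wrist_force: [-0.2, 0.4, -2.2]
opening: 11.7
```

Run:
```python
from h import *
st()
```

```text
t 10.15 p [ 568.114 -179.459  204.47 ] F [-0.221  0.416 -2.221] M [-0.128  0.009 -0.003] op 11.74
j [-0.217  0.436  0.62   1.722 -0.282  1.074  1.118]
tool d cm [0. 0. 0.] tilt [-0. -0. -1.] xaxis yaw 35.71696041783498
```

carry_out:
  increments:
    - {"gripper":1,"tx":0,"ty":0,"tz":0.15,"wx":0,"wy":0,"wz":0}
    - {"gripper":1,"tx":0,"ty":0,"tz":0.3,"wx":0,"wy":0,"wz":0}
    - {"gripper":1,"tx":0,"ty":0,"tz":0.4,"wx":0,"wy":0,"wz":0}
    - {"gripper":1,"tx":0,"ty":0,"tz":0.4,"wx":0,"wy":0,"wz":0}

```text
time_s: 10.65
ee_pos: [568.1, -179.5, 200.4]
tool_rot: [[0.812, 0.584, -0.0], [0.584, -0.812, -0.0], [-0.0, 0.0, -1.0]]
wrist_force: [0.3, -0.1, -1.9]
opening: 11.6
```

Run:
```python
from h import *
st()
t=cv2.cvtColor(viewer.get_image("side"),cv2.COLOR_RGB2BGR)
cv2.imwrite("pics/j_s2.png",cv2.resize(t[170:340,280:410],None,fx=3.5,fy=3.5,interpolation=cv2.INTER_CUBIC))
```

```text
t 10.65 p [ 568.104 -179.471  200.448] F [ 0.319 -0.051 -1.876] M [-0.044  0.022  0.025] op 11.58
j [-0.215  0.44   0.618  1.726 -0.286  1.067  1.12 ]
tool d cm [0. 0. 0.] tilt [-0. -0. -1.] xaxis yaw 35.71395272664868
```

View pics/j_s2.png

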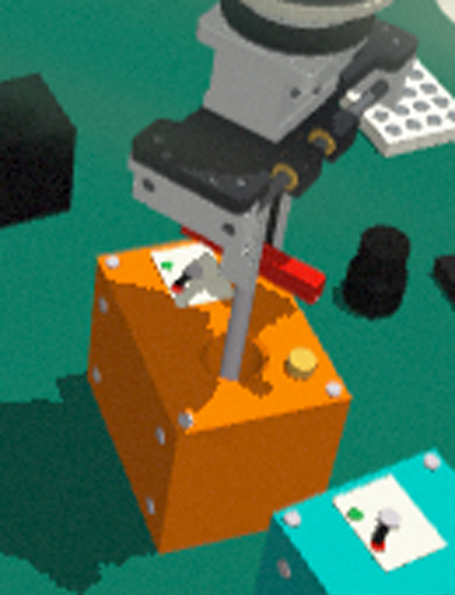

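No force at 8.6 mm below the stem top, so the squares may already agree. I'll go on gently.

carry_out:
  increments:
    - {"gripper":1,"tx":0,"ty":0,"tz":0.15,"wx":0,"wy":0,"wz":0}
    - {"gripper":1,"tx":0,"ty":0,"tz":0.3,"wx":0,"wy":0,"wz":0}
    - {"gripper":1,"tx":0,"ty":0,"tz":0.45,"wx":0,"wy":0,"wz":0}
    - {"gripper":1,"tx":0,"ty":0,"tz":0.6,"wx":0,"wy":0,"wz":0}
    - {"gripper":1,"tx":0,"ty":0,"tz":0.6,"wx":0,"wy":0,"wz":0}

```text
time_s: 11.32
ee_pos: [568.1, -179.5, 194.4]
tool_rot: [[0.812, 0.584, -0.0], [0.584, -0.812, -0.0], [-0.0, 0.0, -1.0]]
wrist_force: [0.2, -0.7, -2.8]
opening: 11.7
```

Run:
```python
from h import *
st()
```

```text
t 11.325 p [ 568.086 -179.482  194.398] F [ 0.18  -0.688 -2.792] M [-0.097 -0.005 -0.031] op 11.71
j [-0.213  0.447  0.615  1.731 -0.29   1.056  1.124]
tool d cm [0. 0. 0.] tilt [-0. -0. -1.] xaxis yaw 35.713942788149566
```

The foot is 14.6 mm below the stem top with no force, so it dropped straight over (a misfit would have gone solid at 6 mm). Turning clockwise (tool +wz).

carry_out:
  increments:
    - {"gripper":1,"tx":0,"ty":0,"tz":0,"wx":0,"wy":0,"wz":5}
    - {"gripper":1,"tx":0,"ty":0,"tz":0,"wx":0,"wy":0,"wz":10}
    - {"gripper":1,"tx":0,"ty":0,"tz":0,"wx":0,"wy":0,"wz":15}
    - {"gripper":1,"tx":0,"ty":0,"tz":0,"wx":0,"wy":0,"wz":20}
    - {"gripper":1,"tx":0,"ty":0,"tz":0,"wx":0,"wy":0,"wz":25}
    - {"gripper":1,"tx":0,"ty":0,"tz":0,"wx":0,"wy":0,"wz":30}
    - {"gripper":1,"tx":0,"ty":0,"tz":0,"wx":0,"wy":0,"wz":30}

```text
time_s: 12.2
ee_pos: [568.2, -179.4, 194.5]
tool_rot: [[0.995, 0.1, -0.0], [0.1, -0.995, -0.0], [-0.0, 0.0, -1.0]]
wrist_force: [0.0, -0.4, -2.5]
opening: 11.9
```

Run:
```python
from h import *
st()
t=cv2.cvtColor(viewer.get_image("side"),cv2.COLOR_RGB2BGR)
cv2.imwrite("pics/k_s2.png",cv2.resize(t[170:340,280:410],None,fx=3.5,fy=3.5,interpolation=cv2.INTER_CUBIC))
st()
```

```text
t 12.2 p [ 568.172 -179.408  194.491] F [ 0.027 -0.352 -2.524] M [-0.257  0.022  0.012] op 11.94
j [-0.296  0.477  0.734  1.734 -0.358  1.07   0.658]
tool d cm [0. 0. 0.] tilt [-0. -0. -1.] xaxis yaw 5.752347023208159
t 12.25 p [ 568.199 -179.428  194.511] F [ 0.392 -0.579 -2.55 ] M [-0.229  0.009  0.054] op 11.86
j [-0.295  0.476  0.733  1.734 -0.357  1.069  0.659]
tool d cm [0. 0. 0.] tilt [ 0. -0. -1.] xaxis yaw 5.832804328979896
```

View pics/k_s2.png

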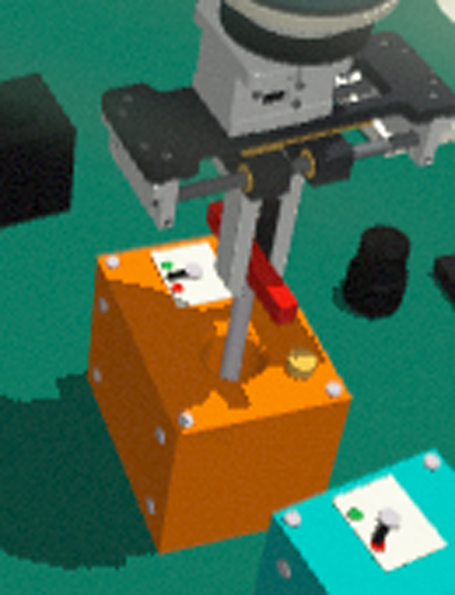

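The pointer has left red and points between the two marks, so the stem is turning. Continuing.

carry_out:
  increments:
    - {"gripper":1,"tx":0,"ty":0,"tz":0,"wx":0,"wy":0,"wz":5}
    - {"gripper":1,"tx":0,"ty":0,"tz":0,"wx":0,"wy":0,"wz":10}
    - {"gripper":1,"tx":0,"ty":0,"tz":0,"wx":0,"wy":0,"wz":15}
    - {"gripper":1,"tx":0,"ty":0,"tz":0,"wx":0,"wy":0,"wz":20}
    - {"gripper":1,"tx":0,"ty":0,"tz":0,"wx":0,"wy":0,"wz":25}
    - {"gripper":1,"tx":0,"ty":0,"tz":0,"wx":0,"wy":0,"wz":30}
    - {"gripper":1,"tx":0,"ty":0,"tz":0,"wx":0,"wy":0,"wz":30}

```text
time_s: 13.12
ee_pos: [568.2, -179.5, 194.5]
tool_rot: [[0.912, -0.409, 0.0], [-0.409, -0.912, -0.0], [0.0, 0.0, -1.0]]
wrist_force: [0.1, -1.0, -2.7]
opening: 11.6
```

Run:
```python
from h import *
st()
```

```text
t 13.125 p [ 568.217 -179.471  194.54 ] F [ 0.104 -0.963 -2.729] M [-0.266 -0.008 -0.004] op 11.56
j [-0.376  0.517  0.857  1.736 -0.434  1.09   0.201]
tool d cm [0. 0. 0.] tilt [ 0. -0. -1.] xaxis yaw -24.158174926531313
```

Small steps now, watching the moment about z.

carry_out:
  increments:
    - {"gripper":1,"tx":0,"ty":0,"tz":0,"wx":0,"wy":0,"wz":2}
    - {"gripper":1,"tx":0,"ty":0,"tz":0,"wx":0,"wy":0,"wz":4}
    - {"gripper":1,"tx":0,"ty":0,"tz":0,"wx":0,"wy":0,"wz":6}
    - {"gripper":1,"tx":0,"ty":0,"tz":0,"wx":0,"wy":0,"wz":8}
    - {"gripper":1,"tx":0,"ty":0,"tz":0,"wx":0,"wy":0,"wz":8}

```text
time_s: 13.75
ee_pos: [568.2, -179.4, 194.5]
tool_rot: [[0.845, -0.534, -0.0], [-0.534, -0.845, -0.0], [0.0, 0.0, -1.0]]
wrist_force: [-0.5, -0.9, -3.2]
opening: 12.0
```

Run:
```python
from h import *
st()
t=cv2.cvtColor(viewer.get_image("side"),cv2.COLOR_RGB2BGR)
cv2.imwrite("pics/l_s2.png",cv2.resize(t[170:340,280:410],None,fx=3.5,fy=3.5,interpolation=cv2.INTER_CUBIC))
st()
```

```text
t 13.75 p [ 568.167 -179.437  194.49 ] F [-0.529 -0.948 -3.192] M [-0.326  0.059  0.059] op 12.01
j [-0.397  0.53   0.891  1.737 -0.457  1.097  0.078]
tool d cm [0. 0. 0.] tilt [-0. -0. -1.] xaxis yaw -32.308898290872115
t 13.8 p [ 568.14  -179.451  194.496] F [-0.608 -0.113 -2.53 ] M [-0.384 -0.011  0.022] op 11.96
j [-0.396  0.53   0.89   1.737 -0.457  1.097  0.078]
tool d cm [0. 0. 0.] tilt [-0. -0. -1.] xaxis yaw -32.272727571070284
```

View pics/l_s2.png

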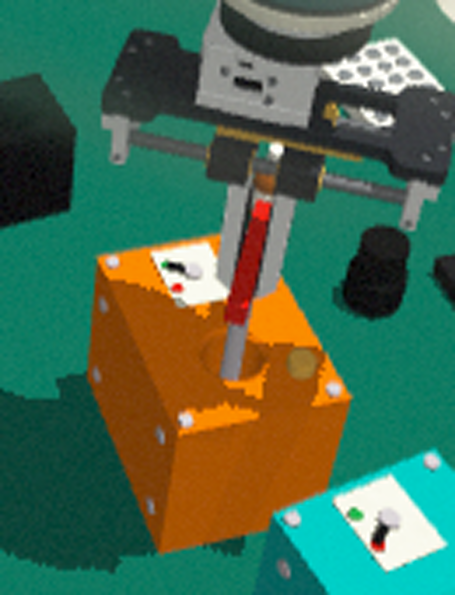

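The pointer is almost at the green mark (167,265), so I keep going in small steps.

carry_out:
  increments:
    - {"gripper":1,"tx":0,"ty":0,"tz":0,"wx":0,"wy":0,"wz":2}
    - {"gripper":1,"tx":0,"ty":0,"tz":0,"wx":0,"wy":0,"wz":4}
    - {"gripper":1,"tx":0,"ty":0,"tz":0,"wx":0,"wy":0,"wz":4}

```text
time_s: 14.18
ee_pos: [568.2, -179.5, 194.5]
tool_rot: [[0.806, -0.592, 0.0], [-0.592, -0.806, -0.0], [0.0, 0.0, -1.0]]
wrist_force: [-0.2, -1.2, -2.5]
opening: 11.8
```

Run:
```python
from h import *
st()
```

```text
t 14.175 p [ 568.175 -179.471  194.524] F [-0.22  -1.22  -2.523] M [-0.304  0.007  0.126] op 11.81
j [-0.407  0.536  0.908  1.737 -0.468  1.101  0.017]
tool d cm [0. 0. 0.] tilt [ 0. -0. -1.] xaxis yaw -36.32768730491837
```

carry_out:
  increments:
    - {"gripper":1,"tx":0,"ty":0,"tz":0,"wx":0,"wy":0,"wz":2}
    - {"gripper":1,"tx":0,"ty":0,"tz":0,"wx":0,"wy":0,"wz":3}
    - {"gripper":1,"tx":0,"ty":0,"tz":0,"wx":0,"wy":0,"wz":3}

```text
time_s: 14.55
ee_pos: [568.2, -179.4, 194.5]
tool_rot: [[0.774, -0.633, -0.0], [-0.633, -0.774, -0.0], [0.0, 0.0, -1.0]]
wrist_force: [0.0, -1.2, -2.4]
opening: 11.8
```

Run:
```python
from h import *
st()
t=cv2.cvtColor(viewer.get_image("side"),cv2.COLOR_RGB2BGR)
cv2.imwrite("pics/m_s2.png",cv2.resize(t[230:270,310:360],None,fx=12,fy=12,interpolation=cv2.INTER_CUBIC))
st()
```

```text
t 14.55 p [ 568.16  -179.415  194.493] F [ 0.015 -1.152 -2.414] M [-0.343  0.029  0.422] op 11.75
j [-0.414  0.542  0.92   1.737 -0.477  1.104 -0.027]
tool d cm [0. 0. 0.] tilt [-0. -0. -1.] xaxis yaw -39.288520369085546
t 14.6 p [ 568.132 -179.422  194.494] F [ 0.989 -1.055 -2.527] M [-0.373  0.065  0.416] op 11.81
j [-0.414  0.541  0.92   1.737 -0.477  1.104 -0.027]
tool d cm [0. 0. 0.] tilt [-0. -0. -1.] xaxis yaw -39.268340320448765
```

View pics/m_s2.png

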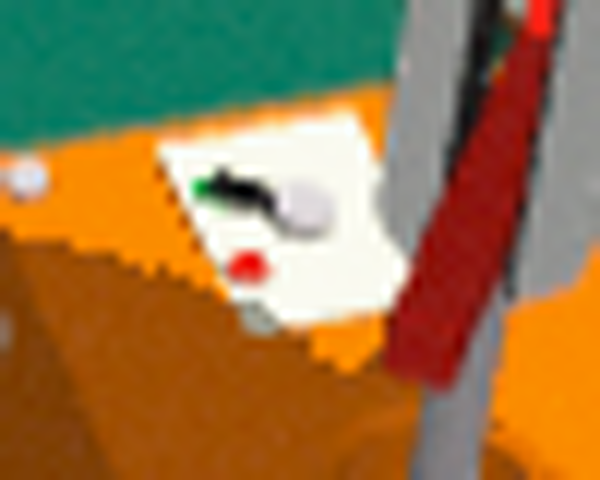

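The moment jumped to 0.42 N m, which is the stop, and the pointer lies on the green mark at (215,188). I'll back off into the middle of the play, then draw straight up.

carry_out:
  increments:
    - {"gripper":1,"tx":0,"ty":0,"tz":0,"wx":0,"wy":0,"wz":-3}
    - {"gripper":1,"tx":0,"ty":0,"tz":0,"wx":0,"wy":0,"wz":-6}
    - {"gripper":1,"tx":0,"ty":0,"tz":0,"wx":0,"wy":0,"wz":-9}
    - {"gripper":1,"tx":0,"ty":0,"tz":0,"wx":0,"wy":0,"wz":-9}

```text
time_s: 15.1
ee_pos: [568.1, -179.4, 194.5]
tool_rot: [[0.863, -0.505, 0.0], [-0.505, -0.863, 0.0], [-0.0, -0.0, -1.0]]
wrist_force: [1.1, -0.5, -3.3]
opening: 11.8
```

Run:
```python
from h import *
st()
```

```text
t 15.1 p [ 568.054 -179.393  194.49 ] F [ 1.107 -0.496 -3.301] M [-0.099  0.128 -0.025] op 11.77
j [-0.391  0.526  0.882  1.737 -0.451  1.095  0.108]
tool d cm [0. 0. 0.] tilt [ 0.  0. -1.] xaxis yaw -30.30380783253032
```

carry_out:
  increments:
    - {"gripper":1,"tx":0,"ty":0,"tz":-0.5,"wx":0,"wy":0,"wz":0}
    - {"gripper":1,"tx":0,"ty":0,"tz":-1,"wx":0,"wy":0,"wz":0}
    - {"gripper":1,"tx":0,"ty":0,"tz":-1.5,"wx":0,"wy":0,"wz":0}
    - {"gripper":1,"tx":0,"ty":0,"tz":-2,"wx":0,"wy":0,"wz":0}
    - {"gripper":1,"tx":0,"ty":0,"tz":-2.5,"wx":0,"wy":0,"wz":0}
    - {"gripper":1,"tx":0,"ty":0,"tz":-3,"wx":0,"wy":0,"wz":0}
    - {"gripper":1,"tx":0,"ty":0,"tz":-3,"wx":0,"wy":0,"wz":0}

```text
time_s: 15.98
ee_pos: [568.3, -179.5, 224.9]
tool_rot: [[0.864, -0.504, 0.001], [-0.504, -0.864, -0.0], [0.001, -0.0, -1.0]]
wrist_force: [-0.1, -0.2, -2.6]
opening: 11.7
```

Run:
```python
from h import *
st()
```

```text
t 15.975 p [ 568.275 -179.522  224.878] F [-0.114 -0.199 -2.55 ] M [-0.023  0.117  0.007] op 11.74
j [-0.409  0.494  0.905  1.706 -0.421  1.149  0.086]
tool d cm [0. 0. 0.] tilt [ 0.001 -0.    -1.   ] xaxis yaw -30.283947047414078
```

Free of the stem. Now straight out of the shaft.

carry_out:
  increments:
    - {"gripper":1,"tx":0,"ty":0,"tz":-1,"wx":0,"wy":0,"wz":0}
    - {"gripper":1,"tx":0,"ty":0,"tz":-2.5,"wx":0,"wy":0,"wz":0}
    - {"gripper":1,"tx":0,"ty":0,"tz":-4,"wx":0,"wy":0,"wz":0}
    - {"gripper":1,"tx":0,"ty":0,"tz":-5.5,"wx":0,"wy":0,"wz":0}
    - {"gripper":1,"tx":0,"ty":0,"tz":-7,"wx":0,"wy":0,"wz":0}
    - {"gripper":1,"tx":0,"ty":0,"tz":-8.5,"wx":0,"wy":0,"wz":0}
    - {"gripper":1,"tx":0,"ty":0,"tz":-9.3,"wx":0,"wy":0,"wz":0}
    - {"gripper":1,"tx":0,"ty":0,"tz":-9.3,"wx":0,"wy":0,"wz":0}

```text
time_s: 16.98
ee_pos: [568.3, -179.5, 317.9]
tool_rot: [[0.864, -0.504, 0.001], [-0.504, -0.864, -0.0], [0.001, -0.0, -1.0]]
wrist_force: [-0.1, 0.3, -2.2]
opening: 11.9
```

Run:
```python
from h import *
st();go([506.1,120.8,317])
t=cv2.cvtColor(viewer.get_image("side"),cv2.COLOR_RGB2BGR)
cv2.imwrite("pics/n_s2.png",cv2.resize(t[170:340,280:410],None,fx=3.5,fy=3.5,interpolation=cv2.INTER_CUBIC))
```

```text
t 16.975 p [ 568.255 -179.471  317.898] F [-0.081  0.251 -2.165] M [-0.072  0.05   0.043] op 11.86
j [-0.448  0.414  0.957  1.588 -0.347  1.32   0.027]
tool d cm [0. 0. 0.] tilt [ 0.001 -0.    -1.   ] xaxis yaw -30.277903398790404
tool d cm [-20.507 -22.797   0.082] tilt [ 0.001 -0.    -1.   ] xaxis yaw -30.277903398790404
```

View pics/n_s2.png

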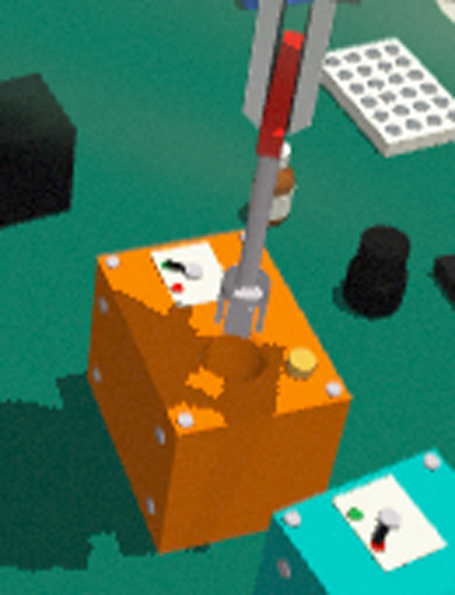

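The key is out, hanging straight, with the pointer still at green. Carrying it back over the stand and turning to the original yaw.

carry_out:
  increments:
    - {"gripper":1,"tx":-1.5,"ty":-1.7,"tz":0,"wx":0,"wy":0,"wz":-7}
    - {"gripper":1,"tx":-4.5,"ty":-5,"tz":0,"wx":0,"wy":0,"wz":-16}
    - {"gripper":1,"tx":-7.8,"ty":-8.7,"tz":0,"wx":0,"wy":0,"wz":-25}
    - {"gripper":1,"tx":-11.1,"ty":-12.4,"tz":0,"wx":0,"wy":0,"wz":-34}
    - {"gripper":1,"tx":-14.4,"ty":-16,"tz":0,"wx":0,"wy":0,"wz":-43}
    - {"gripper":1,"tx":-17.5,"ty":-19.5,"tz":0,"wx":0,"wy":0,"wz":-52}
    - {"gripper":1,"tx":-19.8,"ty":-22,"tz":0,"wx":0,"wy":0,"wz":-60}
    - {"gripper":1,"tx":-20.5,"ty":-22.8,"tz":0,"wx":0,"wy":0,"wz":-66}

```text
time_s: 18.02
ee_pos: [505.2, 123.1, 316.8]
tool_rot: [[0.808, 0.589, -0.001], [0.589, -0.808, -0.0], [-0.001, -0.001, -1.0]]
wrist_force: [0.6, 0.1, -2.3]
opening: 11.8
```

carry_out:
  increments:
    - {"gripper":1,"tx":0,"ty":0,"tz":0,"wx":0,"wy":0,"wz":0}
    - {"gripper":1,"tx":0,"ty":0,"tz":0,"wx":0,"wy":0,"wz":0}
    - {"gripper":1,"tx":0,"ty":0,"tz":0,"wx":0,"wy":0,"wz":0}

```text
time_s: 18.4
ee_pos: [506.2, 120.1, 317.4]
tool_rot: [[0.813, 0.582, -0.0], [0.582, -0.813, -0.0], [-0.0, 0.0, -1.0]]
wrist_force: [-0.3, -0.1, -1.6]
opening: 11.6
```

Run:
```python
from h import *
st();go([506.1,120.8,177])
for n in ["side","wrist"]:
    cv2.imwrite(f"pics/o_{n}.png",cv2.cvtColor(viewer.get_image(n),cv2.COLOR_RGB2BGR))
t=cv2.imread("pics/o_side.png")
cv2.imwrite("pics/o_s2.png",cv2.resize(t[80:240,220:370],None,fx=4,fy=3.7,interpolation=cv2.INTER_CUBIC))
st()
```

```text
t 18.4 p [506.208 120.053 317.379] F [-0.293 -0.061 -1.621] M [-0.039 -0.009  0.038] op 11.57
j [-0.887  0.168  0.679  1.763 -0.111  1.249  0.44 ]
tool d cm [0. 0. 0.] tilt [-0. -0. -1.] xaxis yaw 35.566883326419166
tool d cm [ 0.037 -0.07  14.038] tilt [-0. -0. -1.] xaxis yaw 35.566883326419166
t 18.5 p [506.168 120.322 317.425] F [ 0.735  0.604 -2.371] M [-0.051 -0.001 -0.044] op 11.56
j [-0.887  0.168  0.678  1.763 -0.111  1.25   0.441]
tool d cm [0. 0. 0.] tilt [-0. -0. -1.] xaxis yaw 35.62561248223734
```

View pics/o_s2.png

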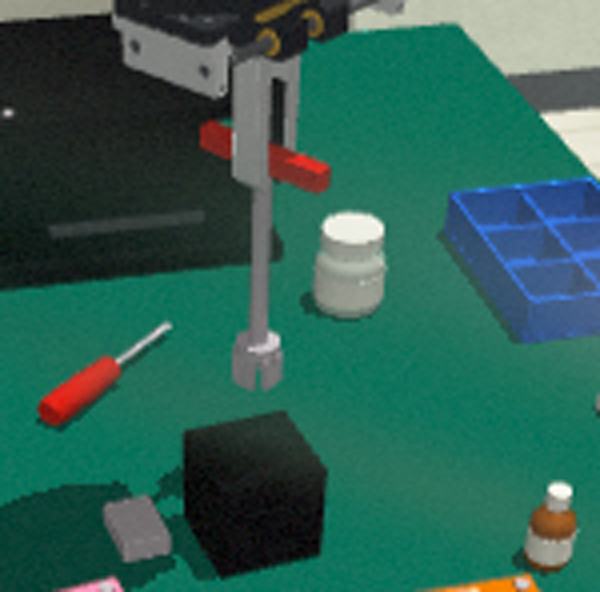

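View pics/o_wrist.png

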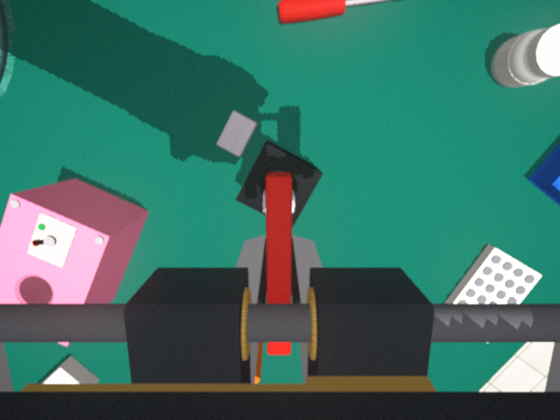

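The view matches the one just after lifting, so the key is above the stand again. Lowering with checks.

carry_out:
  increments:
    - {"gripper":1,"tx":0,"ty":-0.05,"tz":1.5,"wx":0,"wy":0,"wz":0}
    - {"gripper":1,"tx":0,"ty":-0.05,"tz":3,"wx":0,"wy":0,"wz":0}
    - {"gripper":1,"tx":0,"ty":-0.05,"tz":4.5,"wx":0,"wy":0,"wz":0}
    - {"gripper":1,"tx":0,"ty":-0.05,"tz":5.5,"wx":0,"wy":0,"wz":0}
    - {"gripper":1,"tx":0,"ty":-0.05,"tz":6.3,"wx":0,"wy":0,"wz":0}
    - {"gripper":1,"tx":0,"ty":-0.05,"tz":7,"wx":0,"wy":0,"wz":0}
    - {"gripper":1,"tx":0,"ty":-0.05,"tz":7.5,"wx":0,"wy":0,"wz":0}
    - {"gripper":1,"tx":0,"ty":-0.05,"tz":7.5,"wx":0,"wy":0,"wz":0}

```text
time_s: 19.5
ee_pos: [505.7, 121.2, 242.3]
tool_rot: [[0.812, 0.584, -0.0], [0.584, -0.812, -0.0], [-0.0, 0.0, -1.0]]
wrist_force: [-0.5, 0.5, -2.4]
opening: 11.9
```

Run:
```python
from h import *
st();go([506.1,120.8,177])
```

```text
t 19.5 p [505.714 121.215 242.283] F [-0.513  0.507 -2.363] M [-0.092 -0.022 -0.035] op 11.87
j [-0.862  0.242  0.665  1.864 -0.167  1.092  0.49 ]
tool d cm [0. 0. 0.] tilt [-0. -0. -1.] xaxis yaw 35.71735185056132
tool d cm [0.009 0.056 6.528] tilt [-0. -0. -1.] xaxis yaw 35.71735185056132
```

carry_out:
  increments:
    - {"gripper":1,"tx":0,"ty":0.05,"tz":1,"wx":0,"wy":0,"wz":0}
    - {"gripper":1,"tx":0,"ty":0.05,"tz":2,"wx":0,"wy":0,"wz":0}
    - {"gripper":1,"tx":0,"ty":0.05,"tz":3,"wx":0,"wy":0,"wz":0}
    - {"gripper":1,"tx":0,"ty":0.05,"tz":4,"wx":0,"wy":0,"wz":0}
    - {"gripper":1,"tx":0,"ty":0.05,"tz":5,"wx":0,"wy":0,"wz":0}
    - {"gripper":1,"tx":0,"ty":0.05,"tz":5.7,"wx":0,"wy":0,"wz":0}
    - {"gripper":1,"tx":0,"ty":0.05,"tz":6.2,"wx":0,"wy":0,"wz":0}
    - {"gripper":1,"tx":0,"ty":0.05,"tz":6.2,"wx":0,"wy":0,"wz":0}

```text
time_s: 20.5
ee_pos: [506.0, 120.8, 180.2]
tool_rot: [[0.812, 0.584, -0.0], [0.584, -0.812, -0.0], [-0.0, 0.0, -1.0]]
wrist_force: [0.1, 0.1, -1.8]
opening: 12.1
```

Run:
```python
from h import *
st();go([506.1,120.8,177])
```

```text
t 20.5 p [505.981 120.808 180.249] F [ 0.121  0.097 -1.768] M [-0.104  0.028  0.005] op 12.14
j [-0.827  0.322  0.641  1.93  -0.232  0.964  0.547]
tool d cm [0. 0. 0.] tilt [-0. -0. -1.] xaxis yaw 35.71859515489053
tool d cm [0.009 0.008 0.325] tilt [-0. -0. -1.] xaxis yaw 35.71859515489053
```

carry_out:
  increments:
    - {"gripper":1,"tx":0,"ty":0,"tz":0.1,"wx":0,"wy":0,"wz":0}
    - {"gripper":1,"tx":0,"ty":0,"tz":0.2,"wx":0,"wy":0,"wz":0}
    - {"gripper":1,"tx":0,"ty":0,"tz":0.3,"wx":0,"wy":0,"wz":0}
    - {"gripper":1,"tx":0,"ty":0,"tz":0.34,"wx":0,"wy":0,"wz":0}
    - {"gripper":1,"tx":0,"ty":0,"tz":0.34,"wx":0,"wy":0,"wz":0}

```text
time_s: 21.12
ee_pos: [506.1, 120.8, 177.1]
tool_rot: [[0.812, 0.584, 0.0], [0.584, -0.812, -0.0], [-0.0, 0.0, -1.0]]
wrist_force: [-1.1, 0.2, -2.2]
opening: 11.8
```

Run:
```python
from h import *
st();st()
```

```text
t 21.125 p [506.08  120.809 177.064] F [-1.115  0.196 -2.162] M [-0.071  0.058  0.028] op 11.76
j [-0.825  0.326  0.639  1.933 -0.236  0.957  0.55 ]
tool d cm [0. 0. 0.] tilt [ 0. -0. -1.] xaxis yaw 35.71882944600709
t 21.125 p [506.08  120.809 177.064] F [-1.115  0.196 -2.162] M [-0.071  0.058  0.028] op 11.76
j [-0.825  0.326  0.639  1.933 -0.236  0.957  0.55 ]
tool d cm [0. 0. 0.] tilt [ 0. -0. -1.] xaxis yaw 35.71882944600709
```

The gripper is still carrying the weight, so I creep down until it touches.

carry_out:
  increments:
    - {"gripper":1,"tx":0,"ty":0,"tz":0.03,"wx":0,"wy":0,"wz":0}
    - {"gripper":1,"tx":0,"ty":0,"tz":0.05,"wx":0,"wy":0,"wz":0}
    - {"gripper":1,"tx":0,"ty":0,"tz":0.05,"wx":0,"wy":0,"wz":0}

```text
time_s: 21.5
ee_pos: [506.4, 120.9, 176.9]
tool_rot: [[0.812, 0.584, 0.001], [0.584, -0.812, 0.0], [0.001, 0.0, -1.0]]
wrist_force: [-0.3, -0.8, 4.8]
opening: 11.7
```

Run:
```python
from h import *
st()
```

```text
t 21.5 p [506.35  120.855 176.93 ] F [-0.256 -0.751  4.804] M [-0.093  0.34   0.038] op 11.68
j [-0.824  0.327  0.639  1.933 -0.237  0.956  0.55 ]
tool d cm [0. 0. 0.] tilt [ 0.001  0.    -1.   ] xaxis yaw 35.715082433680784
```

The key stands on the floor (about +7 N). Releasing.

carry_out:
  increments:
    - {"gripper":0.6,"tx":0,"ty":0,"tz":0,"wx":0,"wy":0,"wz":0}
    - {"gripper":0.6,"tx":0,"ty":0,"tz":0,"wx":0,"wy":0,"wz":0}
    - {"gripper":0.3,"tx":0,"ty":0,"tz":0,"wx":0,"wy":0,"wz":0}
    - {"gripper":0,"tx":0,"ty":0,"tz":0,"wx":0,"wy":0,"wz":0}
    - {"gripper":0,"tx":0,"ty":0,"tz":0,"wx":0,"wy":0,"wz":0}
    - {"gripper":0,"tx":0,"ty":0,"tz":0,"wx":0,"wy":0,"wz":0}

```text
time_s: 22.25
ee_pos: [506.1, 120.8, 176.6]
tool_rot: [[0.812, 0.584, -0.0], [0.584, -0.812, -0.0], [-0.0, 0.0, -1.0]]
wrist_force: [0.6, 0.6, 0.1]
opening: 46.8
```

Run:
```python
from h import *
st()
```

```text
t 22.25 p [506.071 120.819 176.56 ] F [0.608 0.644 0.143] M [-0.023  0.067 -0.042] op 46.83
j [-0.824  0.327  0.639  1.933 -0.237  0.956  0.55 ]
tool d cm [0. 0. 0.] tilt [-0. -0. -1.] xaxis yaw 35.71581509284428
```

Rising clear of the key.

carry_out:
  increments:
    - {"gripper":0,"tx":0,"ty":0,"tz":-1.5,"wx":0,"wy":0,"wz":0}
    - {"gripper":0,"tx":0,"ty":0,"tz":-4,"wx":0,"wy":0,"wz":0}
    - {"gripper":0,"tx":0,"ty":0,"tz":-7,"wx":0,"wy":0,"wz":0}
    - {"gripper":0,"tx":0,"ty":0,"tz":-10,"wx":0,"wy":0,"wz":0}
    - {"gripper":0,"tx":0,"ty":0,"tz":-13,"wx":0,"wy":0,"wz":0}
    - {"gripper":0,"tx":0,"ty":0,"tz":-15,"wx":0,"wy":0,"wz":0}
    - {"gripper":0,"tx":0,"ty":0,"tz":-15,"wx":0,"wy":0,"wz":0}
    - {"gripper":0,"tx":0,"ty":0,"tz":-15,"wx":0,"wy":0,"wz":0}

```text
time_s: 23.25
ee_pos: [505.8, 120.8, 326.3]
tool_rot: [[0.812, 0.584, -0.0], [0.584, -0.812, -0.0], [-0.0, -0.0, -1.0]]
wrist_force: [-0.7, -0.1, 0.6]
opening: 46.8
```

Run:
```python
from h import *
st()
for n in ["side"]:
    t=cv2.cvtColor(viewer.get_image(n),cv2.COLOR_RGB2BGR);cv2.imwrite(f"pics/q_{n}.png",t)
cv2.imwrite("pics/q_s2.png",cv2.resize(t[150:335,220:390],None,fx=3.2,fy=3.2,interpolation=cv2.INTER_CUBIC))
```

```text
t 23.25 p [505.829 120.758 326.347] F [-0.739 -0.119  0.555] M [-0.037  0.061  0.019] op 46.8
j [-0.894  0.161  0.683  1.75  -0.106  1.269  0.438]
tool d cm [0. 0. 0.] tilt [-0. -0. -1.] xaxis yaw 35.71614955838214
```

View pics/q_s2.png

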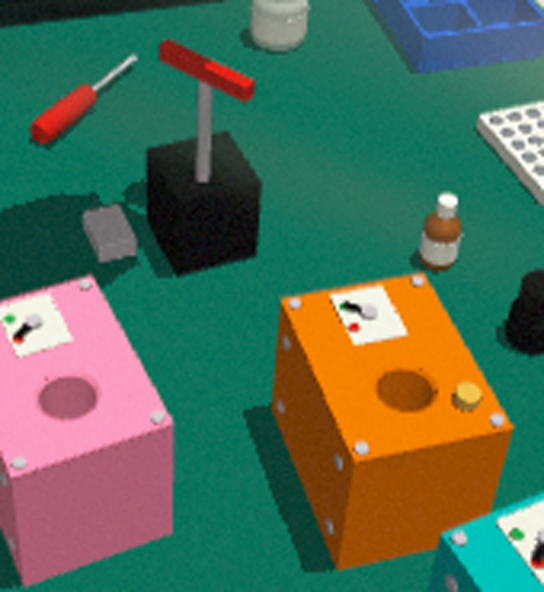

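The key is upright in the stand, with bar ends at side pixels (270,164) and (299,178). They were at (270,165) and (299,178) at the start. The pointer is on green and the other objects haven't moved. Handing in.

Run:
```python
from h import *
print(ticket.sign_off())
```

```text
the job is handed in; nothing more can be done
None
```

The tower is locked with its pointer on the green mark, and the key is back upright and fully home in its stand. I handed the job in after 23.3 s of robot time.

- **Fit:** No search turn was needed, because the squares happened to agree. The key dropped 14.6 mm below the stem top with no contact force.
- **Turn:** I turned it about 75° clockwise. The moment then rose to 0.42 N m, which I took as the solid stop, and I backed off and drew the key out.
- **Return:** I lowered the key until it touched the stand's floor at about 7 N and let go.

**Last checks**
- The side image shows the pointer on green, the bar within about 1 pixel of where it started, and the objects near the tower and stand unmoved. I took no final top view of the whole bench.
- The gripper is open and about 150 mm above its release height, touching nothing.
- The top and side cameras put the key about 2–3 mm from the wrist camera's position. I used the wrist view for the grasp and checked the tower's relative offset with both.

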